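# Put the watches away in the hidden drawer

### The arm

A 6-joint arm with a two-finger parallel gripper is mounted at the origin on the work surface. World frame = base frame: x ahead of the robot, y to its left, z up, the work surface at z = 0. Lengths are in mm, angles in rad, forces in N, time in s.
With the tool pointing down it reaches from about 275 to 750 mm from the base axis. Payload 10.2 kg.
Tool frame: the origin (TCP) lies between the finger pads; the fingertips stand ctrl.tips_ahead ahead of it and the grasp point (between the pads) lies 8 mm behind it (ctrl.tips_ahead is the distance from the TCP to the fingertips, in mm); z points along the fingers, y is the direction in which the jaws open and shut (so a half turn about z gives the same grasp; the last joint's range is limited). The gripper opens to 85 mm and grips with 20 to 120 N. Pads are 22 mm wide; open, the fingers measure 114 mm over their backs; the gripper's body (76 mm by 85 mm) begins 54 mm behind the grasp point. The pads swing forward as they close: fully open they stand 13 mm farther back than shut.
Start: joints at [1.099, 0.313, 1.498, -0, 1.331, -0.223], TCP at [129.289, 508.837, 242.294] pointing down, gripper open.
Joint ranges: [-2.94, 2.94], [-0.97, 2.17], [0.19, 2.56], [-1.23, 4.37], [0.02, 3.11], [-2.88, 2.88]. Speed limits (rad/s): [2.39, 2.39, 3.01, 3.14, 3.14, 3.14].

### API

Orientations are given as a unit quaternion [w, x, y, z].
In Python, from rig import ctrl gives the robot as it stands. The module is installed in compiled form; this text tells all that it offers.
- The arm moves only by the tool move_arm, never from a script. Its argument "motion" is a list of rows, each an object with "offset": the shift along the tool's x, y, z in m, a list of three; "angular": the turn, a rotation vector about the tool's x, y, z in degrees, a list of three; "jaw": the finger opening in m, from 0 to 0.0854. In form: [{"offset": [tx, ty, tz], "angular": [ax, ay, az], "jaw": jaw}, ...]. A call has 1 to 5 rows; each row is the pose to reach, as a shift and turn from the pose commanded when the call began, along the tool's axes at that moment; what a row does not reach only later rows make up. A row lasts 1/8 s, in which the tool goes at most 62.5 mm and 10.7 degrees, less where a joint would pass 70% of its speed; a pose out of reach is approached as far as the arm can. A call with a gripper value outside its range is refused whole. The fingers move at their own pace and stop on an object; "squeeze" is the grip in N (left out, the last holds). Time passes only in rows, so rows that repeat a pose let the fingers close. It gives the time, the measured TCP pose, the force and the opening at its end, in the units of the state.
- ctrl.sense(): the state, without advancing time (a new reading comes with each control period).
- ctrl.capture(name): name is "scene" or "side" or "wrist"; returns a dict with "img" (480x640x3 uint8, red, green, blue), "intrinsics" (3x3 intrinsics, pixels), "rvec" (rotation vector, rad) and "tvec" (3), from world to camera coordinates, as OpenCV has them. Camera axes: x right, y down, z forward; pixel columns grow to the right and rows downward; lengths in mm; the calibration is good to about 2 mm. A picture is of the moment at which its call begins. There is no depth.
- ctrl.finish_job(): hands the job in, once; it reports no verdict.
The state is a dict: "time_s": time; "joints": joint angles; "dq": joint speeds; "tau": joint torques, N m; "eef_pos": TCP position; "ee_rot": TCP orientation; "force": force on the tool from outside, world axes, zero at the start; "wrist_torque": the same for the moment, N m; "grip_width": opening from 0.0 (shut) to 1.0 (fully open).
Only numpy, scipy, OpenCV 4.12 (cv2) and the standard library are available. Lean on these libraries where they do the work, as an engineer would, in place of code of your own. Each camera call takes 0.05 s, during which the arm holds its last target. There are 200 camera calls.

### The job

First clear every offcut lying in front of the walnut case into the grey waste bin, so that the case's hidden drawer has room to come out. Then press the round brass latch on the case so that the drawer springs fully out, lift every watch up and off its peg and put it in the drawer, and lastly push the drawer home, without slamming it, until it catches and stays shut. Leave the loupe, the red watch head and the pliers where they are.

Things in the scene. Friction and masses are not known exactly. Their poses are not given: they have to be found in the camera images.
- case: Fixed walnut case, 190 mm deep, 220 mm wide, 98 mm high, rigid glass panes on top (not opened in this job). Origin: middle of the foot of its front face (table height); the body runs from there to +x by 190 mm; -x points out of the front towards the robot. It may stand on the left or on the right.
- drawer (a joint): Travel (m) of the hidden handleless drawer in the case's front, along the case's -x: 0 shut and latched; 0.14 fully out. A spring drives it out (4.5 N shut, 1 N out) once the latch is pressed. Pushed home from the front with about 10 N it catches by itself: push to about -0.002 (stop at -0.004); latched it rests near 0. Its sweep before the case must be free.
- drawer_floor (a point): Centre of the drawer's inner floor, 8 mm above the table (moves with the drawer); axes as the case's. Inside 132 mm long (x), 186 mm wide (y); side and rear walls 54 mm above this floor, front panel 72 mm; the case leaves 74 mm over this floor, so nothing in it may stand higher. Fully out, the inside lies before the case's front (only its last 4 mm under it).
- drawer_front (a point): Centre of the drawer's outer front face (moves with the drawer), 41 mm above the table; the face is 196 mm wide (y) and 78 mm high, the panel 17 mm thick; it stands 5 mm proud of the case when shut and can be pushed in 4 mm further.
- latch_top (a point): Middle of the top of the round brass push latch, 28 mm across, on the case's top 79 mm behind its front; it stands 12 mm proud and travels 9 mm straight down (2 N at first, 4 N at the bottom, springs back). Pressed by 7 mm or more, it releases the drawer.
- stand: Fixed pale wooden peg stand, on the other side of the table from the case, 300 mm wide (y); origin on the table under its bar (20 mm deep, top at 138 mm). Three steel pegs 8 mm thick stick out 60 mm along its -x, 100 mm apart, ends turned up to 142 mm. Watches come off by lifting 15 to 30 mm and drawing along -x by 50 mm.
- bin: Fixed grey open waste bin, outside 130 x 130 mm, 80 mm high, walls 4 mm; origin under its centre on the table, z up. It stands in front of the peg stand.
- loupe: Bystander: brass loupe 34 mm across, 30 mm high; origin at its foot.
- watch_head: Bystander: red plastic watch head 42 mm across, 12 mm high; origin at its foot.
- pliers: Bystander: pliers with orange handles, 155 mm long, 16 mm high; origin on the table under the pivot, jaws to its +x.
- peg0 (a point): Top of the right (-y) peg where a watch hangs (y in the stand's frame), 130 mm above the table; a hanging watch's ring centre is 25.5 mm below it. Axes as the stand's; the peg points to -x.
- peg1 (a point): Top of the middle peg where a watch hangs (y in the stand's frame), 130 mm above the table; a hanging watch's ring centre is 25.5 mm below it. Axes as the stand's; the peg points to -x.
- peg2 (a point): Top of the left (+y) peg where a watch hangs (y in the stand's frame), 130 mm above the table; a hanging watch's ring centre is 25.5 mm below it. Axes as the stand's; the peg points to -x.
- watch0: Stiff steel link-bracelet watch, 90 g: rigid eight-sided ring, 58 mm across flats outside, 51 inside, band 18 mm wide, 3.5 thick; dark head 26 x 28 mm stands 5 mm out beyond the ring. Origin: ring centre; x = ring axis; +z away from the head; flat sides to grip at +y and -y. Starts hanging on a peg, head down, ring axis along the peg. May be absent (None).
- watch1: Stiff steel link-bracelet watch, 90 g: rigid eight-sided ring, 58 mm across flats outside, 51 inside, band 18 mm wide, 3.5 thick; dark head 26 x 28 mm stands 5 mm out beyond the ring. Origin: ring centre; x = ring axis; +z away from the head; flat sides to grip at +y and -y. Starts hanging on a peg, head down, ring axis along the peg. May be absent (None).
- watch2: Stiff steel link-bracelet watch, 90 g: rigid eight-sided ring, 58 mm across flats outside, 51 inside, band 18 mm wide, 3.5 thick; dark head 26 x 28 mm stands 5 mm out beyond the ring. Origin: ring centre; x = ring axis; +z away from the head; flat sides to grip at +y and -y. Starts hanging on a peg, head down, ring axis along the peg. May be absent (None).
- offcut0: Rubbish offcut of cork, a block, about 28 x 26 x 30 mm, 13 to 16 g; origin in its middle, z up through the 30 mm height as it stands at first. May be absent (None).
- offcut1: Rubbish offcut of pale wood, a stepped block, about 32 x 26 x 31 (26 across its plain y sides) mm, 13 to 16 g; origin in its middle, z up through the 30 mm height as it stands at first. May be absent (None).
- offcut2: Rubbish offcut of cork, a six-sided tapering plug, about 34 across corners at the foot, 28 at the top, 30 high mm, 13 to 16 g; origin in its middle, z up through the 30 mm height as it stands at first. May be absent (None).
- offcut3: Rubbish offcut of pale wood, a block with a sloping top, about 26 x 26 x 30 mm, 13 to 16 g; origin in its middle, z up through the 30 mm height as it stands at first. May be absent (None).
There are look-alikes about, which are no part of the job. Leave any orange look-alike of the watch2 alone.

How it is judged:
By the outcome, as a careful person would: the job done as asked, in the order asked, and still so for the second after the job is handed in, with the robot touching nothing.
Of watch0, watch1, watch2 only 2 to 3 are there at a start; the rules pass over those that are not, and their reading is None.
Of offcut0, offcut1, offcut2, offcut3 only 3 to 4 are there at a start; the rules pass over those that are not, and their reading is None.
At some moment in a run one of offcut0, offcut1, offcut2, offcut3 may be knocked a few centimetres aside while the robot is not near it.
Once in a run the grip may slacken for a moment while it holds something.
It also fails if it takes over 210 s, if anything falls off the work surface, if the arm or the gripper's body presses on something with over 40 N, if the wrist force passes 120 N, or if a joint passes its speed limit or range.

## Working session

There is one attempt and no reset: what is moved stays moved. The work goes in short steps, Python scripts to look and compute and a tool call to move; the robot and the scene stay as the last step left them, time stands still between calls to the robot, and variables do not carry over. Pictures are saved under pics/ and viewed, about 12 in all and at most 16, crops included, and the job is handed in when it is done.

Besides the shell and the picture viewer there is one more tool, called after "Request:" as a command line: name --argument value ..., lists and objects as JSON in quotes. move_arm: Moves the arm, as the interface text tells. Its arguments: {"type":"object","properties":{"motion":{"type":"array","items":{"type":"object","properties":{"offset":{"type":"array","items":{"type":"number"}},"angular":{"type":"array","items":{"type":"number"}},"jaw":{"type":"number"}}}},"squeeze":{"type":"number"}},"required":["motion"]}

```bash
mkdir -p pics
cat > h.py <<'E'
import numpy as np, cv2
from scipy.spatial.transform import Rotation as R
from rig import ctrl
def cap(n,f):
    c=ctrl.capture(n); cv2.imwrite(f'pics/{f}.png',cv2.cvtColor(c['img'],cv2.COLOR_RGB2BGR)); np.savez(f'pics/{f}.npz',**c); return c
def load(f): return np.load(f'pics/{f}.npz')
def px(c,u,v,z):
    M=cv2.Rodrigues(np.array(c['rvec'],float))[0]; t=np.array(c['tvec'],float).ravel()
    d=M.T@np.linalg.inv(c['intrinsics'])@np.array([u,v,1.]); o=-M.T@t
    return o+d*(z-o[2])/d[2]
def proj(c,P):
    return cv2.projectPoints(np.array(P,float).reshape(-1,3),np.array(c['rvec'],float),np.array(c['tvec'],float),np.array(c['intrinsics'],float),None)[0].reshape(-1,2)
def st():
    s=ctrl.sense(); q=s['ee_rot']; r=R.from_quat([q[1],q[2],q[3],q[0]]); return s,np.array(s['eef_pos']),r
def goto(P,r2=None):
    s,p,r=st(); print('t',s['time_s'],'p',np.round(p,1),'off m',np.round(r.inv().apply(np.array(P)-p)/1000,4))
    if r2 is not None: print('ang',np.round(np.degrees((r.inv()*r2).as_rotvec()),2))
E
python3 - <<'E'
from h import *
for n in('scene','side','wrist'):
    c=cap(n,n+'0'); M=cv2.Rodrigues(np.array(c['rvec'],float))[0]; print(n,-M.T@np.array(c['tvec']).ravel())
s,p,r=st(); print(s,ctrl.tips_ahead); print(r.as_matrix().round(3))
E
```

```text
scene [1292.31235326  141.79352447  571.74478054]
side [ 344.37800094 -620.06042764  578.98077183]
wrist [ 64.24983679 525.99935711 374.27100202]
{'time_s': 0.15, 'joints': array([ 1.09862010e+00,  3.13307869e-01,  1.49824924e+00,  7.66251286e-06,
        1.33099046e+00, -2.23381917e-01]), 'dq': array([ 1.13227719e-03, -1.70131044e-03, -3.36958228e-03,  1.32976099e-03,
       -7.59769351e-05, -1.28815823e-04]), 'tau': array([ 4.76353046e-05, -4.12377977e+01, -2.59798354e+01, -2.17505517e-04,
        3.29943403e-03, -6.75690944e-05]), 'eef_pos': array([129.19191776, 508.67343439, 241.87850929]), 'ee_rot': array([-1.66221661e-04,  1.24077461e-01,  9.92272420e-01, -4.47606585e-04]), 'force': array([-0.72922515, -0.16976368,  0.38556613]), 'wrist_torque': array([-0.01517641, -0.05471604, -0.01971391]), 'grip_width': 0.9976799962070336} 11.0
[[-0.969  0.246 -0.   ]
 [ 0.246  0.969 -0.001]
 [ 0.    -0.001 -1.   ]]
```

View pics/scene0.png

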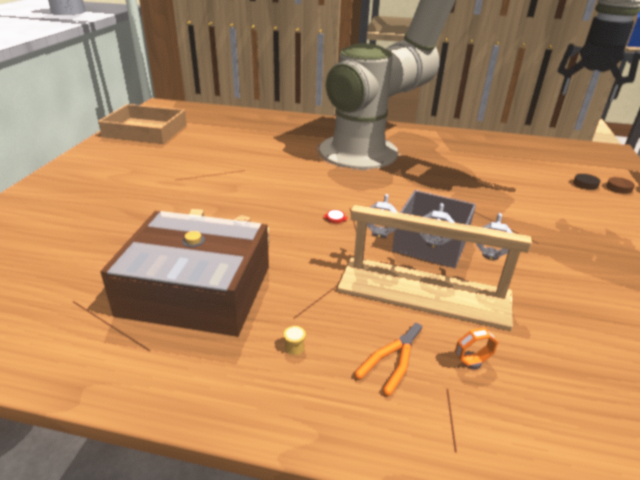

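View pics/side0.png

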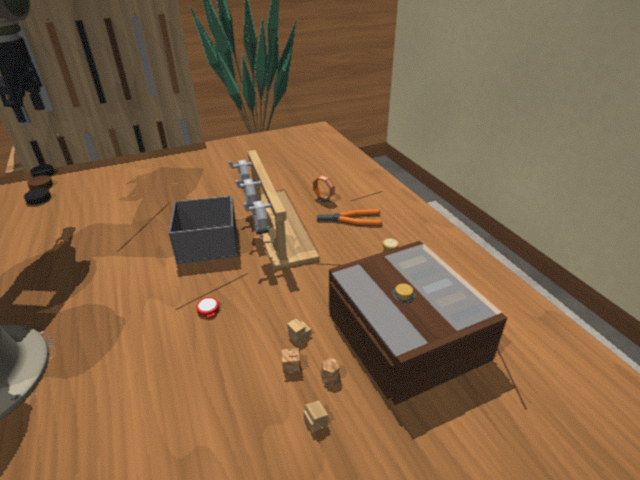

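The scene picture shows the case on the right (−y), the stand with three watches, the bin on the left, and an orange look-alike at (475,348). The side picture shows four offcuts at about (298,331), (290,362), (331,371), (316,417).

Run:
```python
from h import *
c=load('side0')
for n,u,v,z in [('o',298,331,18),('o',290,362,18),('o',331,371,18),('o',316,417,18),('latch',403,290,110),('cTFl',331,271,98),('cTBl',423,244,98),('cTBr',500,318,98),('cBF',390,402,0),('head',208,305,12),('binA',173,203,80),('binB',234,199,80),('binC',238,237,80),('binD',174,236,80)]: print(n,px(c,u,v,z).round(0))
c=load('scene0')
for n,u,v,z in [('latch',193,236,110),('TFl',268,222,98),('TBl',246,283,98),('TFr',155,213,98),('TBr',108,268,98),('bin',413,193,80),('bin',475,205,80),('bar',352,212,138),('bar',527,243,138),('loupe',295,332,30)]: print(n,px(c,u,v,z).round(0))
s,p,r=st()
goto([330,-130,330],R.from_matrix(np.array([[0,1,0],[1,0,0],[0,0,-1.]]).T))
# camera pose in tool
c=load('wrist0');M=cv2.Rodrigues(np.array(c['rvec'],float))[0]; print('cam in tool',r.inv().apply(-M.T@np.array(c['tvec']).ravel()-p).round(1)); print((r.inv().as_matrix()@M.T).round(2)); print(c['intrinsics'])
```

```text
o [ 509. -133.   18.]
o [ 474. -189.   18.]
o [ 526. -230.   18.]
o [ 474. -292.   18.]
latch [ 665. -200.  110.]
cTFl [586. -99.  98.]
cTBl [774. -98.  98.]
cTBr [ 771. -301.   98.]
cBF [ 589. -304.    0.]
head [381.  -1.  12.]
binA [371. 281.  80.]
binB [501. 241.  80.]
binC [471.  92.  80.]
binD [355. 148.  80.]
latch [ 671. -195.  110.]
TFl [579. -91.  98.]
TBl [754. -72.  98.]
TFr [ 601. -304.   98.]
TBr [ 772. -295.   98.]
bin [364. 164.  80.]
bin [383. 290.  80.]
bar [571.  61. 138.]
bar [595. 348. 138.]
loupe [771.  10.  30.]
t 0.15 p [129.2 508.7 241.9] off m [-0.3519 -0.5696 -0.0877]
ang [-5.000e-02  2.000e-02  7.575e+01]
cam in tool [  67.2    0.7 -132.4]
[[-0.   -0.96 -0.26]
 [ 1.   -0.    0.  ]
 [-0.   -0.26  0.96]]
[[351.83559468   0.         317.22944627]
 [  0.         351.83559468 244.80570809]
 [  0.           0.           1.        ]]
```

Run:
```python
from h import *
goto([420,-200,330],R.from_matrix(np.diag([-1.,1,-1])))
```

```text
t 0.15 p [129.2 508.7 241.9] off m [-0.4563 -0.6153 -0.0876]
ang [ -0.05  -0.02 -14.25]
```

Request:
move_arm --motion '[{"offset": [-0.03,-0.044,-0.03],"angular": [0,0,-7],"jaw": 0.085},{"offset": [-0.06,-0.088,-0.06],"angular": [0,0,-14.2],"jaw": 0.085},{"offset": [-0.09,-0.132,-0.088],"angular": [0,0,-14.2],"jaw": 0.085},{"offset": [-0.149,-0.219,-0.088],"angular": [0,0,-14.2],"jaw": 0.085},{"offset": [-0.149,-0.219,-0.088],"angular": [0,0,-14.2],"jaw": 0.085}]'

```text
time_s: 0.78
eef_pos: [219.9, 258.0, 330.4]
ee_rot: [0.0, 0.001, 1.0, 0.0]
force: [1.1, 1.3, -0.3]
grip_width: 0.999
```

Request:
move_arm --motion '[{"offset": [-0.2,-0.46,0],"jaw": 0.085},{"offset": [-0.2,-0.46,0],"jaw": 0.085},{"offset": [-0.2,-0.46,0],"jaw": 0.085},{"offset": [-0.2,-0.46,0],"jaw": 0.085},{"offset": [-0.2,-0.46,0],"jaw": 0.085}]'

```text
schema error: expected keys offset, angular, jaw
```

Run:
```python
from h import *
goto([420,-200,330],R.from_matrix(np.diag([-1.,1,-1])))
```

```text
t 0.775 p [219.9 258.  330.4] off m [-0.2008 -0.4577  0.0005]
ang [ 0.01  0.05 -0.09]
```

Request:
move_arm --motion '[{"offset": [-0.2,-0.46,0],"angular": [0,0,0],"jaw": 0.085},{"offset": [-0.2,-0.46,0],"angular": [0,0,0],"jaw": 0.085},{"offset": [-0.2,-0.46,0],"angular": [0,0,0],"jaw": 0.085},{"offset": [-0.2,-0.46,0],"angular": [0,0,0],"jaw": 0.085},{"offset": [-0.2,-0.46,0],"angular": [0,0,0],"jaw": 0.085}]'

```text
time_s: 1.4
eef_pos: [344.0, -28.2, 330.4]
ee_rot: [0.0, 0.001, 1.0, -0.0]
force: [1.4, 1.0, 0.7]
grip_width: 0.997
```

Run:
```python
from h import *
goto([420,-200,330],R.from_matrix(np.diag([-1.,1,-1])))
```

```text
t 1.4 p [344.  -28.2 330.4] off m [-0.0763 -0.1717  0.0005]
ang [-0.    0.04 -0.1 ]
```

Request:
move_arm --motion '[{"offset": [-0.076,-0.172,0],"angular": [0,0,0],"jaw": 0.085},{"offset": [-0.076,-0.172,0],"angular": [0,0,0],"jaw": 0.085},{"offset": [-0.076,-0.172,0],"angular": [0,0,0],"jaw": 0.085},{"offset": [-0.076,-0.172,0],"angular": [0,0,0],"jaw": 0.085},{"offset": [-0.076,-0.172,0],"angular": [0,0,0],"jaw": 0.085}]'

```text
time_s: 2.02
eef_pos: [419.4, -197.6, 330.1]
ee_rot: [-0.0, 0.001, 1.0, 0.0]
force: [0.9, 1.3, 0.5]
grip_width: 0.995
```

Run:
```python
from h import *
cap('wrist','w1')
```

```text
(no output)
```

View pics/w1.png

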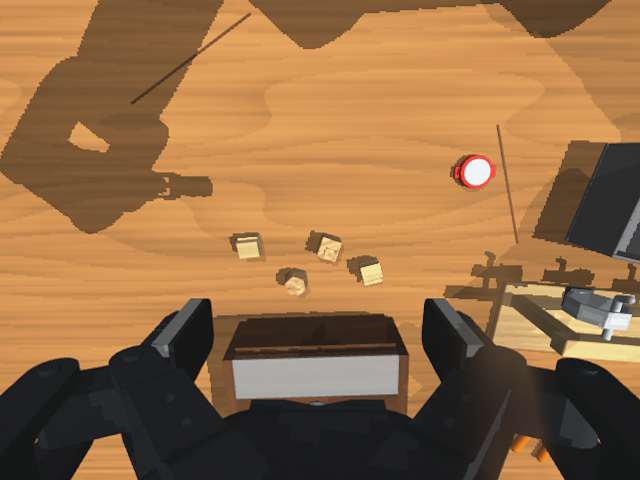

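Run:
```python
from h import *
i=cv2.imread('pics/w1.png')[222:342,210:410]; cv2.imwrite('pics/w1c.png',cv2.resize(i,None,fx=4,fy=4,interpolation=cv2.INTER_CUBIC))
```

```text
(no output)
```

View pics/w1c.png

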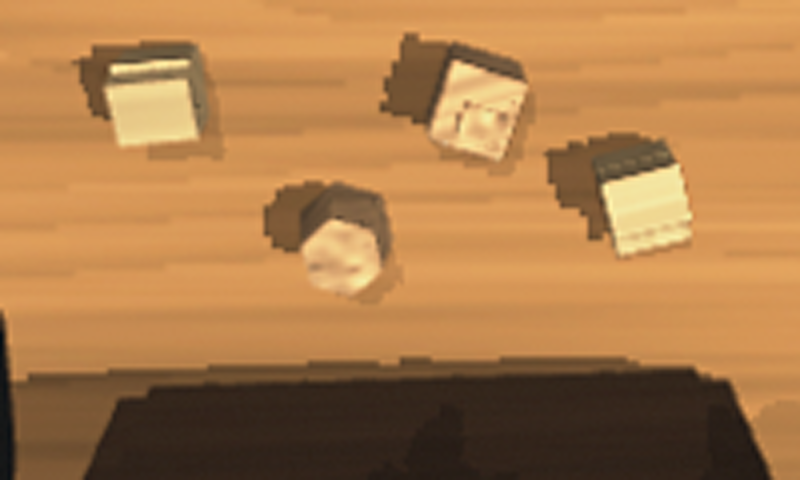

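Run:
```python
from h import *
c=load('w1')
for n,z,l in [('A',30,[(120,146),(200,138),(190,57),(110,65)]),('B',30,[(455,60),(527,80),(500,160),(430,130)]),('C',30,[(342,257),(303,265),(383,253)]),('D',30,[(600,185),(680,165),(690,240),(620,257)]),('case',0,[(30,378),(700,365)]),('casetop',98,[(85,480),(770,480)])]:
    P=np.array([px(c,210+u/4,222+v/4,z) for u,v in l]); print(n,P[:,:2].round(0).tolist(),'mean',P.mean(0).round(1))
a=cv2.imread('pics/scene0.png')[180:330,325:525]; b=cv2.imread('pics/side0.png')[145:295,160:360]
cv2.imwrite('pics/b0.png',np.vstack([cv2.resize(x,(400,300),interpolation=cv2.INTER_CUBIC) for x in(a,b)]) if 0 else np.hstack([cv2.resize(x,(800,600),interpolation=cv2.INTER_CUBIC)[:,:] for x in(a,)]))
cv2.imwrite('pics/b1.png',cv2.resize(b,(800,600),interpolation=cv2.INTER_CUBIC))
```

```text
A [[488.0, -296.0], [485.0, -270.0], [459.0, -272.0], [461.0, -297.0]] mean [ 473.2 -283.9   30. ]
B [[460.0, -188.0], [466.0, -165.0], [493.0, -174.0], [483.0, -196.0]] mean [ 475.5 -180.8   30. ]
C [[526.0, -225.0], [529.0, -238.0], [525.0, -212.0]] mean [ 526.9 -225.    30. ]
D [[502.0, -141.0], [495.0, -115.0], [521.0, -111.0], [527.0, -134.0]] mean [ 511.  -125.2   30. ]
case [[585.0, -340.0], [580.0, -99.0]] mean [ 582.6 -219.8    0. ]
casetop [[568.0, -297.0], [569.0, -98.0]] mean [ 568.4 -197.1   98. ]
```

View pics/b0.png

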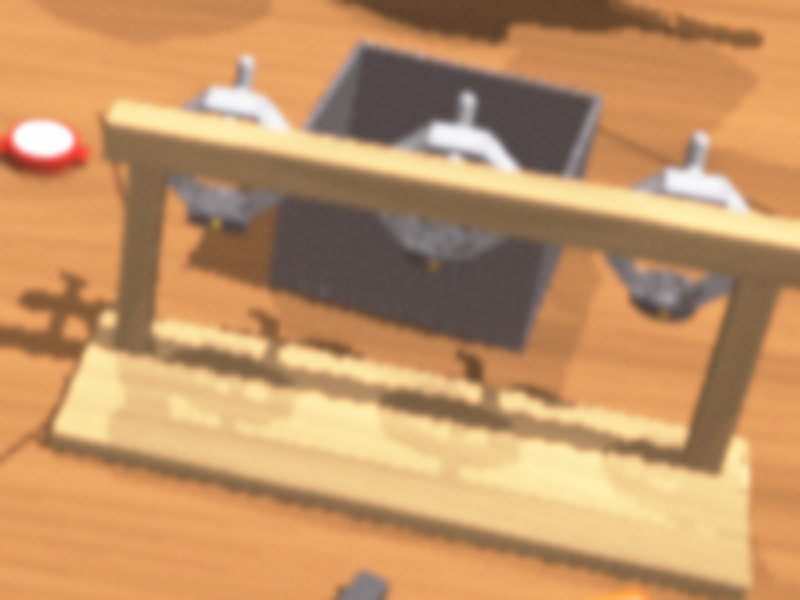

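View pics/b1.png

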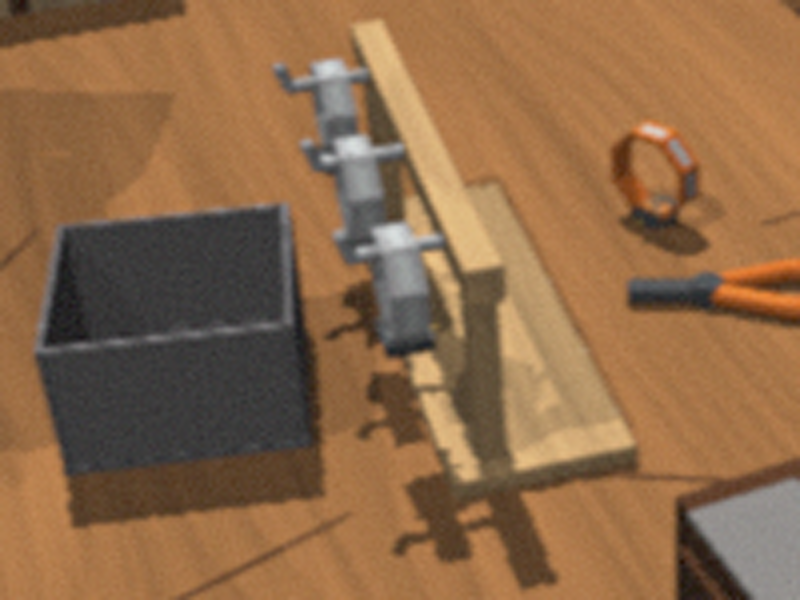

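```bash
cat > fit.py <<'E'
from h import *
from scipy.optimize import least_squares
def fit(obs,x0):  # obs: (img, u,v, localXYZ)
    cs={k:load(k) for k in {o[0] for o in obs}}
    def w(q,L): c,s=np.cos(q[2]),np.sin(q[2]); return [q[0]+c*L[0]-s*L[1],q[1]+s*L[0]+c*L[1],L[2]]
    f=lambda q:np.concatenate([proj(cs[o[0]],w(q,o[3]))[0]-o[1:3] for o in obs])
    r=least_squares(f,x0,loss='soft_l1',x_scale=[10,10,.1]); return r.x,f(r.x).reshape(-1,2).round(1)
E
python3 - <<'E'
from fit import *
sd=lambda u,v,L:('side0',160+u/4,145+v/4,L); sc=lambda u,v,L:('scene0',325+u/4,180+v/4,L)
print('bin',*fit([sd(62,228,(-65,65,80)),sd(288,206,(65,65,80)),sd(293,325,(65,-65,80)),sd(40,350,(-65,-65,80)),sd(72,472,(-65,-65,0)),sd(312,445,(65,-65,0)),sc(360,42,(-65,-65,80)),sc(602,97,(-65,65,80)),sc(525,352,(65,65,0)),sc(270,285,(65,-65,0))],[430,200,-.1]))
print('stand',*fit([sd(470,275,(-10,-150,138)),sd(502,268,(10,-150,138)),sd(385,22,(10,150,138)),sd(355,25,(-10,150,138)),sc(125,100,(-10,-150,138)),sc(105,127,(10,-150,138))],[580,200,-.1]))
c=load('side0');d=load('scene0')
for u,v in[(280,70),(308,148),(340,236)]: print('tip side',px(c,160+u/4,145+v/4,142).round(0))
for u,v in[(246,60),(467,95),(700,135)]: print('tip scene',px(d,325+u/4,180+v/4,142).round(0))
print('case',*fit([('side0',331,271,(0,110,98)),('side0',423,244,(190,110,98)),('side0',500,318,(190,-110,98)),('side0',390,402,(0,-110,0)),('scene0',155,213,(0,-110,98)),('scene0',268,222,(0,110,98)),('scene0',240,334,(190,110,0)),('scene0',108,268,(190,-110,98)),('side0',403,290,(79,0,110)),('scene0',193,236,(79,0,110))],[585,-200,0]))
E
```

```text
bin [ 4.25308853e+02  2.14772387e+02 -2.23394350e-01] [[-1.  -1.8]
 [ 0.5 -2.2]
 [ 0.7 -1.2]
 [-0.9 -0.2]
 [-1.   0.1]
 [ 0.6 -0.6]
 [-0.8 -1. ]
 [ 0.5 -0.7]
 [-0.5  1. ]
 [-1.  -0.1]]
stand [ 5.69375311e+02  2.08533983e+02 -9.78369737e-02] [[-1.  -2. ]
 [ 1.1 -2.1]
 [ 0.2 -1.7]
 [-0.4 -1.3]
 [-2.4 -0.4]
 [-0.2 -1.7]]
tip side [514. 300. 142.]
tip side [505. 201. 142.]
tip side [496. 106. 142.]
tip scene [501. 114. 142.]
tip scene [508. 213. 142.]
tip scene [518. 312. 142.]
case [ 5.83921366e+02 -1.99785306e+02  2.96629041e-02] [[-5.1 -2.1]
 [-5.8 -3.4]
 [ 4.2  0.1]
 [ 0.9  3.7]
 [ 0.7 -4.2]
 [ 0.1  0.6]
 [-1.1  1. ]
 [-7.1  1. ]
 [-2.  -0.9]
 [ 0.6 -2.9]]
```

```bash
cat >> h.py <<'E'
def down(th): return R.from_euler('z',th,degrees=True)*R.from_matrix(np.diag([-1.,1,-1]))
def plan(*W):
    s,p,r=st(); print('t %.2f'%s['time_s'],'p',p.round(1),'g %.3f'%s['grip_width'],'F',np.round(s['force'],1))
    for w in W:
        q=np.array(w[:3],float); r2=down(w[3]) if np.isscalar(w[3]) else w[3]
        o=r.inv().apply(q-p)/1000; a=np.degrees((r.inv()*r2).as_rotvec())
        print('off',o.round(4).tolist(),'ang',a.round(1).tolist(),'rows %.1f'%max(np.linalg.norm(o)/.0625,np.linalg.norm(a)/10.7)); p,r=q,r2
def blobs(c,x0=430,x1=560,y0=-330,y1=-70):
    h=cv2.cvtColor(c['img'],cv2.COLOR_RGB2HSV); m=((h[...,1]<140)&(h[...,2]>140)).astype(np.uint8)
    n,l,s,ce=cv2.connectedComponentsWithStats(m)
    for k in range(1,n):
        P=px(c,*ce[k],30)
        if s[k,4]>60 and x0<P[0]<x1 and y0<P[1]<y1: print('blob',P[:2].round(0),s[k,4])
E
python3 - <<'E'
from h import *
blobs(load('w1')); i=load('w1')['img']; h=cv2.cvtColor(i,cv2.COLOR_RGB2HSV)
for u,v in[(248,248),(328,248),(294,286),(370,275),(270,220),(350,220),(300,305)]: print(h[v,u])
plan((511,-125,100,15),(511,-125,13,15))
E
```

```text
blob [ 473. -285.] 433
blob [ 476. -182.] 429
blob [ 510. -126.] 397
blob [ 526. -226.] 301
[ 20 106 231]
[ 16 124 223]
[ 17 120 231]
[ 22 100 240]
[ 15 151 216]
[ 15 150 219]
[ 15 152 201]
t 2.08 p [ 419.4 -197.2  330.5] g 0.996 F [0.1 0.2 0.6]
off [-0.0916, 0.0722, 0.2305] ang [0.0, 0.0, -15.0] rows 4.1
off [0.0, 0.0, 0.087] ang [0.0, 0.0, 0.0] rows 1.4
```

Request:
move_arm --motion '[{"offset": [-0.0916,0.0722,0.2305],"angular": [0,0,-15],"jaw": 0.055},{"offset": [-0.0916,0.0722,0.2305],"angular": [0,0,-15],"jaw": 0.055},{"offset": [-0.0916,0.0722,0.2305],"angular": [0,0,-15],"jaw": 0.055},{"offset": [-0.0916,0.0722,0.2305],"angular": [0,0,-15],"jaw": 0.055},{"offset": [-0.0916,0.0722,0.2305],"angular": [0,0,-15],"jaw": 0.055}]'

```text
time_s: 2.7
eef_pos: [510.3, -123.3, 97.4]
ee_rot: [-0.002, -0.132, 0.991, 0.002]
force: [-0.9, 0.4, 0.4]
grip_width: 0.645
```

Request:
move_arm --motion '[{"offset": [0,0,0.045],"angular": [0,0,0],"jaw": 0.055},{"offset": [0,0,0.08],"angular": [0,0,0],"jaw": 0.055},{"offset": [0,0,0.087],"angular": [0,0,0],"jaw": 0.055},{"offset": [0,0,0.087],"angular": [0,0,0],"jaw": 0.02},{"offset": [0,0,0.087],"angular": [0,0,0],"jaw": 0.02}]' --squeeze 30

```text
time_s: 3.32
eef_pos: [512.3, -126.5, 15.0]
ee_rot: [0.001, -0.13, 0.991, -0.001]
force: [-0.6, 0.3, 4.7]
grip_width: 0.302
```

Request:
move_arm --motion '[{"offset": [0,0,0],"angular": [0,0,0],"jaw": 0.02},{"offset": [0,0,0],"angular": [0,0,0],"jaw": 0.02},{"offset": [0,0,-0.06],"angular": [0,0,0],"jaw": 0.02},{"offset": [0,0,-0.12],"angular": [0,0,0],"jaw": 0.02},{"offset": [0,0,-0.14],"angular": [0,0,0],"jaw": 0.02}]'

```text
time_s: 3.95
eef_pos: [512.6, -126.5, 157.8]
ee_rot: [0.003, -0.13, 0.991, -0.002]
force: [-0.5, -0.8, -1.5]
grip_width: 0.296
```

Run:
```python
from h import *
plan((425,215,155,13),(425,215,70,13),(425,215,155,13),(476,-182,150,-16),(476,-182,13,-16))
```

```text
t 3.95 p [ 512.6 -126.5  157.8] g 0.296 F [-0.5 -0.8 -1.5]
off [-0.0036, 0.3525, 0.001] ang [-0.3, 0.3, 2.0] rows 5.6
off [0.0, 0.0, 0.085] ang [0.0, 0.0, 0.0] rows 1.4
off [0.0, 0.0, -0.085] ang [0.0, 0.0, 0.0] rows 1.4
off [0.0396, -0.3983, 0.005] ang [0.0, 0.0, 29.0] rows 6.4
off [0.0, 0.0, 0.137] ang [0.0, 0.0, 0.0] rows 2.2
```

Request:
move_arm --motion '[{"offset": [-0.0036,0.3525,0],"angular": [0,0,0],"jaw": 0.02},{"offset": [-0.0036,0.3525,0],"angular": [0,0,0],"jaw": 0.02},{"offset": [-0.0036,0.3525,0],"angular": [0,0,0],"jaw": 0.02},{"offset": [-0.0036,0.3525,0],"angular": [0,0,0],"jaw": 0.02},{"offset": [-0.0036,0.3525,0],"angular": [0,0,0],"jaw": 0.02}]'

```text
time_s: 4.58
eef_pos: [433.3, 178.6, 154.2]
ee_rot: [0.001, -0.13, 0.992, 0.0]
force: [1.8, 0.0, 0.4]
grip_width: 0.292
```

Request:
move_arm --motion '[{"offset": [0,0.04,0],"angular": [0,0,0],"jaw": 0.02},{"offset": [0,0.04,0.06],"angular": [0,0,0],"jaw": 0.02},{"offset": [0,0.04,0.085],"angular": [0,0,0],"jaw": 0.02},{"offset": [0,0.04,0.085],"angular": [0,0,0],"jaw": 0.05},{"offset": [0,0.04,0.085],"angular": [0,0,0],"jaw": 0.05}]'

```text
time_s: 5.2
eef_pos: [424.5, 215.6, 69.5]
ee_rot: [0.001, -0.13, 0.992, 0.0]
force: [0.4, 0.0, 0.1]
grip_width: 0.585
```

Run:
```python
from h import *
plan((425,215,155,13))
```

```text
t 5.20 p [424.5 215.6  69.5] g 0.585 F [0.4 0.  0.1]
off [-0.0006, -0.0007, -0.0855] ang [-0.0, 0.2, 1.9] rows 1.4
```

Request:
move_arm --motion '[{"offset": [0,0,-0.062],"angular": [0,0,0],"jaw": 0.05},{"offset": [0,0,-0.1],"angular": [0,0,0],"jaw": 0.05},{"offset": [0.128,-0.385,-0.16],"angular": [0,0,31],"jaw": 0.05},{"offset": [0.128,-0.385,-0.16],"angular": [0,0,31],"jaw": 0.05},{"offset": [0.128,-0.385,-0.16],"angular": [0,0,31],"jaw": 0.05}]'

```text
time_s: 5.82
eef_pos: [412.3, 28.4, 197.4]
ee_rot: [0.002, 0.142, 0.99, -0.0]
force: [1.0, 0.4, -0.2]
grip_width: 0.586
```

Run:
```python
from h import *
plan((430,-190,220,-16))
```

```text
t 5.83 p [412.3  28.4 197.4] g 0.586 F [ 1.   0.4 -0.2]
off [-0.0786, -0.2046, -0.0223] ang [0.0, 0.2, -0.4] rows 3.5
```

Request:
move_arm --motion '[{"offset": [-0.0786,-0.2046,-0.022],"angular": [0,0,0],"jaw": 0.05},{"offset": [-0.0786,-0.2046,-0.022],"angular": [0,0,0],"jaw": 0.05},{"offset": [-0.0786,-0.2046,-0.022],"angular": [0,0,0],"jaw": 0.05},{"offset": [-0.0786,-0.2046,-0.022],"angular": [0,0,0],"jaw": 0.05},{"offset": [-0.0786,-0.2046,-0.022],"angular": [0,0,0],"jaw": 0.05}]'

```text
time_s: 6.45
eef_pos: [431.4, -190.1, 218.9]
ee_rot: [0.001, 0.141, 0.99, -0.001]
force: [-0.0, -0.1, -1.0]
grip_width: 0.588
```

Run:
```python
from h import *
blobs(cap('wrist','w2'),400,580)
plan((476,-182,80,-16),(476,-182,13,-16))
```

```text
blob [ 476. -182.] 745
blob [ 468. -282.] 628
blob [ 525. -225.] 544
t 6.50 p [ 431.2 -188.7  218.5] g 0.580 F [-0.1 -0.   0.4]
off [-0.0409, 0.019, 0.1385] ang [-0.0, 0.1, -0.2] rows 2.3
off [0.0, 0.0, 0.067] ang [0.0, 0.0, 0.0] rows 1.1
```

Request:
move_arm --motion '[{"offset": [-0.0409,0.019,0.1385],"angular": [0,0,0],"jaw": 0.052},{"offset": [-0.0409,0.019,0.1385],"angular": [0,0,0],"jaw": 0.052},{"offset": [-0.0409,0.019,0.1385],"angular": [0,0,0],"jaw": 0.052},{"offset": [-0.0409,0.019,0.18],"angular": [0,0,0],"jaw": 0.052},{"offset": [-0.0409,0.019,0.204],"angular": [0,0,0],"jaw": 0.052}]'

```text
time_s: 7.12
eef_pos: [475.7, -179.6, 12.6]
ee_rot: [-0.0, 0.139, 0.99, 0.0]
force: [-0.2, -0.5, -1.1]
grip_width: 0.608
```

Request:
move_arm --motion '[{"offset": [0,0,0],"angular": [0,0,0],"jaw": 0.02},{"offset": [0,0,0],"angular": [0,0,0],"jaw": 0.02},{"offset": [0,0,0],"angular": [0,0,0],"jaw": 0.02},{"offset": [0,0,0],"angular": [0,0,0],"jaw": 0.02},{"offset": [0,0,-0.05],"angular": [0,0,0],"jaw": 0.02}]'

```text
time_s: 7.75
eef_pos: [474.4, -180.3, 61.9]
ee_rot: [-0.003, 0.14, 0.99, 0.001]
force: [0.3, -0.5, 0.1]
grip_width: 0.3
```

Run:
```python
from h import *
plan((476,-182,150,-16),(425,205,150,-16),(425,205,65,-16))
```

```text
t 7.75 p [ 474.4 -180.3   61.9] g 0.300 F [ 0.3 -0.5  0.1]
off [-0.0015, -0.0011, -0.0881] ang [0.1, -0.3, -0.1] rows 1.4
off [0.1557, 0.358, 0.0] ang [0.0, 0.0, 0.0] rows 6.2
off [0.0, 0.0, 0.085] ang [0.0, 0.0, 0.0] rows 1.4
```

Request:
move_arm --motion '[{"offset": [0,0,-0.06],"angular": [0,0,0],"jaw": 0.02},{"offset": [0.02,0.046,-0.09],"angular": [0,0,0],"jaw": 0.02},{"offset": [0.044,0.1,-0.09],"angular": [0,0,0],"jaw": 0.02},{"offset": [0.068,0.156,-0.09],"angular": [0,0,0],"jaw": 0.02},{"offset": [0.092,0.212,-0.09],"angular": [0,0,0],"jaw": 0.02}]'

```text
time_s: 8.38
eef_pos: [445.6, 49.7, 153.8]
ee_rot: [0.001, 0.14, 0.99, 0.0]
force: [0.9, 1.0, 1.2]
grip_width: 0.297
```

Request:
move_arm --motion '[{"offset": [0.024,0.055,0],"angular": [0,0,0],"jaw": 0.02},{"offset": [0.048,0.11,0],"angular": [0,0,0],"jaw": 0.02},{"offset": [0.062,0.144,0.0],"angular": [0,0,0],"jaw": 0.02},{"offset": [0.062,0.144,0.055],"angular": [0,0,0],"jaw": 0.02},{"offset": [0.062,0.144,0.085],"angular": [0,0,0],"jaw": 0.02}]'

```text
time_s: 9.0
eef_pos: [425.3, 203.9, 66.6]
ee_rot: [-0.001, 0.139, 0.99, -0.0]
force: [-0.3, 0.9, 0.0]
grip_width: 0.299
```

Request:
move_arm --motion '[{"offset": [0,0,0],"angular": [0,0,0],"jaw": 0.05},{"offset": [0,0,0],"angular": [0,0,0],"jaw": 0.05},{"offset": [0,0,-0.06],"angular": [0,0,0],"jaw": 0.05},{"offset": [0,0,-0.11],"angular": [0,0,0],"jaw": 0.05},{"offset": [-0.02,-0.05,-0.11],"angular": [0,0,0],"jaw": 0.05}]'

```text
time_s: 9.62
eef_pos: [433.6, 151.2, 183.5]
ee_rot: [0.005, 0.137, 0.991, 0.001]
force: [0.6, 0.1, -1.1]
grip_width: 0.589
```

Run:
```python
from h import *
plan((430,-220,220,0))
```

```text
t 9.62 p [433.6 151.2 183.5] g 0.589 F [ 0.6  0.1 -1.1]
off [-0.0979, -0.358, -0.037] ang [0.2, 0.6, -15.8] rows 6.0
```

Request:
move_arm --motion '[{"offset": [-0.0979,-0.358,-0.037],"angular": [0,0,-15.8],"jaw": 0.05},{"offset": [-0.0979,-0.358,-0.037],"angular": [0,0,-15.8],"jaw": 0.05},{"offset": [-0.0979,-0.358,-0.037],"angular": [0,0,-15.8],"jaw": 0.05},{"offset": [-0.0979,-0.358,-0.037],"angular": [0,0,-15.8],"jaw": 0.05},{"offset": [-0.0979,-0.358,-0.037],"angular": [0,0,-15.8],"jaw": 0.05}]'

```text
time_s: 10.25
eef_pos: [427.7, -152.9, 210.4]
ee_rot: [0.002, 0.002, 1.0, -0.001]
force: [0.8, -0.1, 0.2]
grip_width: 0.589
```

Request:
move_arm --motion '[{"offset": [0,-0.055,0],"angular": [0,0,0],"jaw": 0.055},{"offset": [0,-0.055,0],"angular": [0,0,0],"jaw": 0.055}]'

```text
time_s: 10.5
eef_pos: [427.4, -208.8, 209.7]
ee_rot: [0.001, 0.005, 1.0, -0.001]
force: [0.1, 1.4, 0.3]
grip_width: 0.643
```

Run:
```python
from h import *
blobs(cap('wrist','w3'),400,600)
plan((526,-226,90,0),(526,-226,13,0))
```

```text
blob [ 472. -283.] 892
blob [ 525. -225.] 552
t 10.55 p [ 427.4 -206.9  209.5] g 0.645 F [ 0.4 -0.1 -0.4]
off [-0.0985, -0.0183, 0.1197] ang [-0.1, 0.1, -0.4] rows 2.5
off [0.0, 0.0, 0.077] ang [0.0, 0.0, 0.0] rows 1.2
```

Request:
move_arm --motion '[{"offset": [-0.0985,-0.0183,0.1197],"angular": [0,0,0],"jaw": 0.055},{"offset": [-0.0985,-0.0183,0.1197],"angular": [0,0,0],"jaw": 0.055},{"offset": [-0.0985,-0.0183,0.1197],"angular": [0,0,0],"jaw": 0.055},{"offset": [-0.0985,-0.0183,0.16],"angular": [0,0,0],"jaw": 0.055},{"offset": [-0.0985,-0.0183,0.197],"angular": [0,0,0],"jaw": 0.055}]'

```text
time_s: 11.18
eef_pos: [526.7, -223.0, 11.2]
ee_rot: [0.001, 0.001, 1.0, -0.0]
force: [0.6, 0.1, -0.5]
grip_width: 0.642
```

Request:
move_arm --motion '[{"offset": [0,0,0],"angular": [0,0,0],"jaw": 0.02},{"offset": [0,0,0],"angular": [0,0,0],"jaw": 0.02},{"offset": [0,0,0],"angular": [0,0,0],"jaw": 0.02},{"offset": [0,0,0],"angular": [0,0,0],"jaw": 0.02},{"offset": [0,0,-0.05],"angular": [0,0,0],"jaw": 0.02}]'

```text
time_s: 11.8
eef_pos: [524.4, -223.2, 59.3]
ee_rot: [-0.003, 0.002, 1.0, 0.002]
force: [-0.6, 0.0, 0.1]
grip_width: 0.362
```

Run:
```python
from h import *
plan((526,-226,150,0),(430,225,150,0),(430,225,75,0))
```

```text
t 11.80 p [ 524.4 -223.2   59.3] g 0.362 F [-0.6  0.   0.1]
off [-0.0011, -0.0024, -0.0907] ang [0.2, -0.3, -0.3] rows 1.5
off [0.096, 0.451, 0.0] ang [0.0, 0.0, 0.0] rows 7.4
off [0.0, 0.0, 0.075] ang [0.0, 0.0, 0.0] rows 1.2
```

Request:
move_arm --motion '[{"offset": [0,0,-0.06],"angular": [0,0,0],"jaw": 0.02},{"offset": [0.01,0.048,-0.09],"angular": [0,0,0],"jaw": 0.02},{"offset": [0.022,0.105,-0.09],"angular": [0,0,0],"jaw": 0.02},{"offset": [0.035,0.165,-0.09],"angular": [0,0,0],"jaw": 0.02},{"offset": [0.048,0.225,-0.09],"angular": [0,0,0],"jaw": 0.02}]'

```text
time_s: 12.42
eef_pos: [478.3, 2.6, 151.6]
ee_rot: [0.0, 0.003, 1.0, -0.0]
force: [0.6, 0.5, -0.5]
grip_width: 0.364
```

Request:
move_arm --motion '[{"offset": [0.012,0.06,0],"angular": [0,0,0],"jaw": 0.02},{"offset": [0.024,0.12,0],"angular": [0,0,0],"jaw": 0.02},{"offset": [0.036,0.175,0.0],"angular": [0,0,0],"jaw": 0.02},{"offset": [0.047,0.224,0.0],"angular": [0,0,0],"jaw": 0.02},{"offset": [0.047,0.224,0.05],"angular": [0,0,0],"jaw": 0.02}]'

```text
time_s: 13.05
eef_pos: [434.0, 228.4, 103.3]
ee_rot: [0.004, -0.0, 1.0, 0.001]
force: [1.5, -0.6, -1.5]
grip_width: 0.363
```

Request:
move_arm --motion '[{"offset": [0,0,0.02],"angular": [0,0,0],"jaw": 0.02},{"offset": [0,0,0.02],"angular": [0,0,0],"jaw": 0.055},{"offset": [0,0,0.02],"angular": [0,0,0],"jaw": 0.055},{"offset": [0,0,-0.04],"angular": [0,0,0],"jaw": 0.05},{"offset": [0,0,-0.1],"angular": [0,0,0],"jaw": 0.05}]'

```text
time_s: 13.68
eef_pos: [433.0, 224.9, 204.0]
ee_rot: [0.001, 0.002, 1.0, 0.0]
force: [0.9, 0.7, 0.2]
grip_width: 0.582
```

Request:
move_arm --motion '[{"offset": [0,-0.5,0],"angular": [0,0,-6],"jaw": 0.055},{"offset": [0,-0.5,0],"angular": [0,0,-6],"jaw": 0.055},{"offset": [0,-0.5,0],"angular": [0,0,-6],"jaw": 0.055},{"offset": [0,-0.5,0],"angular": [0,0,-6],"jaw": 0.055},{"offset": [0,-0.5,0],"angular": [0,0,-6],"jaw": 0.055}]'

```text
time_s: 14.3
eef_pos: [431.5, -89.6, 202.8]
ee_rot: [0.001, -0.05, 0.999, -0.001]
force: [1.6, 0.1, -0.6]
grip_width: 0.643
```

Run:
```python
from h import *
plan((420,-270,220,6))
```

```text
t 14.30 p [431.5 -89.6 202.8] g 0.643 F [ 1.6  0.1 -0.6]
off [0.0294, -0.1783, -0.017] ang [-0.1, 0.2, -0.3] rows 2.9
```

Request:
move_arm --motion '[{"offset": [0.0294,-0.178,-0.017],"angular": [0,0,0],"jaw": 0.055},{"offset": [0.0294,-0.178,-0.017],"angular": [0,0,0],"jaw": 0.055},{"offset": [0.0294,-0.178,-0.017],"angular": [0,0,0],"jaw": 0.055},{"offset": [0.0294,-0.178,-0.017],"angular": [0,0,0],"jaw": 0.055}]'

```text
time_s: 14.8
eef_pos: [419.7, -270.8, 219.5]
ee_rot: [0.001, -0.048, 0.999, -0.001]
force: [0.8, 1.1, 1.1]
grip_width: 0.647
```

Run:
```python
from h import *
blobs(cap('wrist','w4'),380,600,-380,-60)
plan((473,-284,90,6),(473,-284,13,6))
```

```text
blob [ 473. -286.] 731
t 14.85 p [ 419.9 -268.7  219.2] g 0.644 F [0.7 0.  1.2]
off [-0.0512, -0.0202, 0.1293] ang [-0.1, 0.1, -0.4] rows 2.2
off [0.0, 0.0, 0.077] ang [0.0, 0.0, 0.0] rows 1.2
```

Request:
move_arm --motion '[{"offset": [-0.0512,-0.021,0.1293],"angular": [0,0,0],"jaw": 0.055},{"offset": [-0.0512,-0.021,0.1293],"angular": [0,0,0],"jaw": 0.055},{"offset": [-0.0512,-0.021,0.1293],"angular": [0,0,0],"jaw": 0.055},{"offset": [-0.0512,-0.021,0.17],"angular": [0,0,0],"jaw": 0.055},{"offset": [-0.0512,-0.021,0.206],"angular": [0,0,0],"jaw": 0.055}]'

```text
time_s: 15.48
eef_pos: [474.0, -283.1, 13.5]
ee_rot: [0.001, -0.051, 0.999, -0.001]
force: [-0.1, -1.2, -0.1]
grip_width: 0.647
```

Request:
move_arm --motion '[{"offset": [0,0,0],"angular": [0,0,0],"jaw": 0.02},{"offset": [0,0,0],"angular": [0,0,0],"jaw": 0.02},{"offset": [0,0,0],"angular": [0,0,0],"jaw": 0.02},{"offset": [0,0,0],"angular": [0,0,0],"jaw": 0.02},{"offset": [0,0,-0.05],"angular": [0,0,0],"jaw": 0.02}]'

```text
time_s: 16.1
eef_pos: [472.2, -282.3, 61.6]
ee_rot: [-0.002, -0.05, 0.999, 0.002]
force: [0.6, -0.7, -0.5]
grip_width: 0.295
```

Run:
```python
from h import *
plan((473,-284,150,6),(420,215,150,6),(420,215,80,6))
```

```text
t 16.10 p [ 472.2 -282.3   61.6] g 0.295 F [ 0.6 -0.7 -0.5]
off [-0.0003, -0.0015, -0.0884] ang [0.2, -0.2, -0.3] rows 1.4
off [0.0005, 0.5018, 0.0] ang [0.0, 0.0, 0.0] rows 8.0
off [0.0, 0.0, 0.07] ang [0.0, 0.0, 0.0] rows 1.1
```

Request:
move_arm --motion '[{"offset": [0,0,-0.06],"angular": [0,0,0],"jaw": 0.02},{"offset": [0,0.05,-0.09],"angular": [0,0,0],"jaw": 0.02},{"offset": [0,0.11,-0.09],"angular": [0,0,0],"jaw": 0.02},{"offset": [0,0.17,-0.09],"angular": [0,0,0],"jaw": 0.02},{"offset": [0,0.23,-0.09],"angular": [0,0,0],"jaw": 0.02}]'

```text
time_s: 16.73
eef_pos: [450.0, -52.7, 153.5]
ee_rot: [0.001, -0.05, 0.999, -0.0]
force: [0.3, 0.3, 0.1]
grip_width: 0.299
```

Request:
move_arm --motion '[{"offset": [0,0.06,0],"angular": [0,0,0],"jaw": 0.02},{"offset": [0,0.12,0],"angular": [0,0,0],"jaw": 0.02},{"offset": [0,0.18,0.0],"angular": [0,0,0],"jaw": 0.02},{"offset": [0,0.235,0.0],"angular": [0,0,0],"jaw": 0.02},{"offset": [0,0.27,0],"angular": [0,0,0],"jaw": 0.02}]'

```text
time_s: 17.35
eef_pos: [422.7, 216.6, 153.5]
ee_rot: [0.001, -0.051, 0.999, 0.0]
force: [0.6, -0.2, -0.3]
grip_width: 0.293
```

Run:
```python
from h import *
plan((422,215,80,6))
```

```text
t 17.35 p [422.7 216.6 153.5] g 0.293 F [ 0.6 -0.2 -0.3]
off [0.001, -0.0015, 0.0735] ang [0.0, 0.1, -0.1] rows 1.2
```

Request:
move_arm --motion '[{"offset": [0,0,0.05],"angular": [0,0,0],"jaw": 0.02},{"offset": [0,0,0.068],"angular": [0,0,0],"jaw": 0.02},{"offset": [0,0,0.068],"angular": [0,0,0],"jaw": 0.02},{"offset": [0,0,0.068],"angular": [0,0,0],"jaw": 0.055},{"offset": [0,0,0.068],"angular": [0,0,0],"jaw": 0.055}]'

```text
time_s: 17.98
eef_pos: [423.8, 214.4, 85.4]
ee_rot: [0.001, -0.05, 0.999, 0.0]
force: [0.0, 0.3, 0.1]
grip_width: 0.646
```

Request:
move_arm --motion '[{"offset": [0,0,-0.06],"angular": [0,0,0],"jaw": 0.055},{"offset": [0,0,-0.12],"angular": [0,0,0],"jaw": 0.055},{"offset": [0.03,-0.06,-0.16],"angular": [0,0,0],"jaw": 0.055},{"offset": [0.06,-0.12,-0.16],"angular": [0,0,0],"jaw": 0.055},{"offset": [0.06,-0.12,-0.16],"angular": [0,0,0],"jaw": 0.055}]'

```text
time_s: 18.6
eef_pos: [374.7, 87.0, 245.6]
ee_rot: [0.001, -0.049, 0.999, -0.0]
force: [-0.4, 0.3, -0.3]
grip_width: 0.644
```

Run:
```python
from h import *
cap('wrist','w5')
plan((450,-195,230,0),(666,-198,140,0))
```

```text
t 18.65 p [374.7  86.5 245.5] g 0.643 F [0.6 0.3 0.3]
off [-0.0474, -0.2875, 0.016] ang [-0.1, 0.1, 5.6] rows 4.7
off [-0.216, -0.003, 0.09] ang [0.0, 0.0, 0.0] rows 3.7
```

View pics/w5.png

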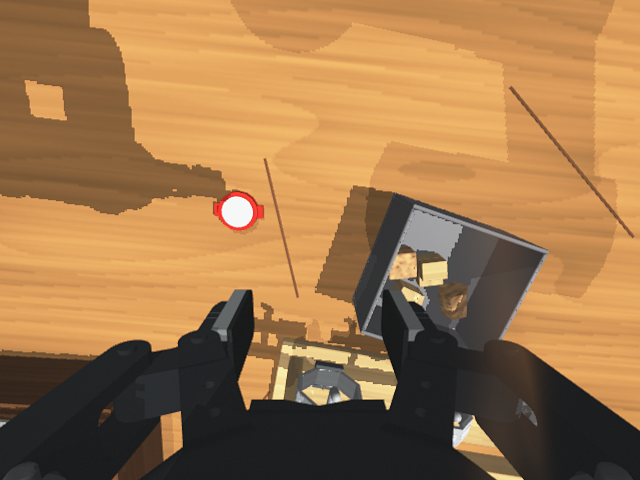

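All four offcuts lie in the bin (around (400–455, 265–300)). The red watch head is untouched at (238,211). Now the latch.

Request:
move_arm --motion '[{"offset": [-0.0474,-0.2875,0.016],"angular": [0,0,5.6],"jaw": 0.0},{"offset": [-0.0474,-0.2875,0.016],"angular": [0,0,5.6],"jaw": 0.0},{"offset": [-0.0474,-0.2875,0.016],"angular": [0,0,5.6],"jaw": 0.0},{"offset": [-0.0474,-0.2875,0.016],"angular": [0,0,5.6],"jaw": 0.0},{"offset": [-0.0474,-0.2875,0.016],"angular": [0,0,5.6],"jaw": 0.0}]'

```text
time_s: 19.27
eef_pos: [452.0, -194.7, 228.4]
ee_rot: [0.0, -0.0, 1.0, -0.0]
force: [0.8, -0.0, -0.1]
grip_width: -0.003
```

Request:
move_arm --motion '[{"offset": [-0.06,-0.001,0.02],"angular": [0,0,0],"jaw": 0.0},{"offset": [-0.12,-0.003,0.04],"angular": [0,0,0],"jaw": 0.0},{"offset": [-0.18,-0.003,0.06],"angular": [0,0,0],"jaw": 0.0},{"offset": [-0.216,-0.003,0.08],"angular": [0,0,0],"jaw": 0.0},{"offset": [-0.216,-0.003,0.08],"angular": [0,0,0],"jaw": 0.0}]'

```text
time_s: 19.9
eef_pos: [668.4, -193.5, 144.7]
ee_rot: [-0.002, -0.002, 1.0, 0.001]
force: [0.2, 0.7, 0.1]
grip_width: 0.004
```

Run:
```python
from h import *
a=cap('side','s1')
plan((667,-198,126,0),(667,-198,113,0))
b=cap('scene','sc1'); i=cv2.cvtColor(np.ascontiguousarray(b['img'][160:310,80:280]),cv2.COLOR_RGB2BGR); cv2.imwrite('pics/sc1c.png',cv2.resize(i,None,fx=4,fy=4,interpolation=cv2.INTER_CUBIC))
```

```text
t 19.95 p [ 667.8 -194.   146.9] g 0.001 F [-1.4  0.4  0.3]
off [0.0008, -0.004, 0.0209] ang [0.0, -0.1, 0.2] rows 0.3
off [0.0, 0.0, 0.013] ang [0.0, 0.0, 0.0] rows 0.2
```

View pics/sc1c.png

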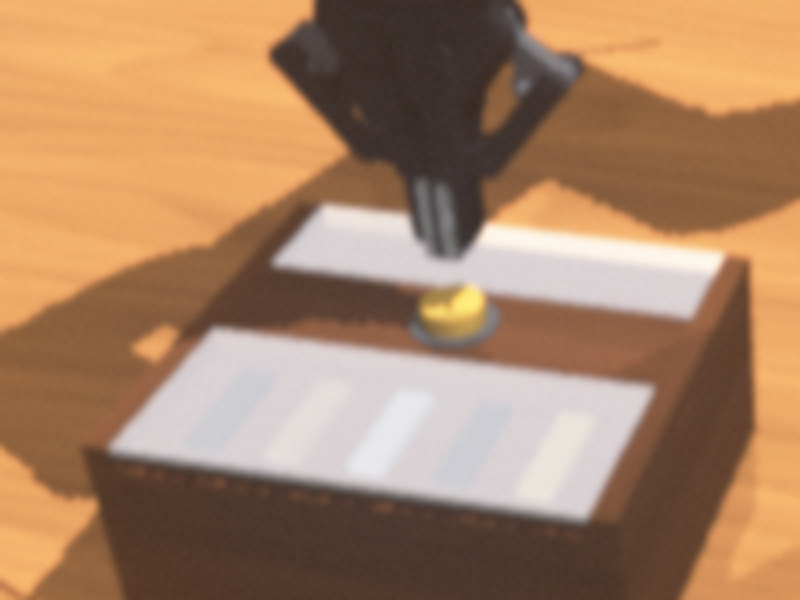

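Run:
```python
from fit import *
c=load('sc1'); e=lambda u,v:(80+u/4,160+v/4)
print('latch',px(c,*e(452,298),110),'tip proj crop',[( (q-np.array([80,160]))*4).round(0) for q in proj(c,[[667.8,-194,135.9]])])
f=lambda u,v,L:('sc1',*e(u,v),L)
print('case',*fit([f(300,203,(0,-110,98)),f(745,257,(0,110,98)),f(612,525,(190,110,98)),f(88,450,(190,-110,98)),f(452,298,(79,0,110)),('side0',500,318,(190,-110,98)),('side0',390,402,(0,-110,0)),('side0',403,290,(79,0,110))],[585,-200,0]))
```

```text
latch [ 667.00737434 -196.61054934  110.        ] tip proj crop [array([450., 248.])]
case [ 5.87910199e+02 -1.97233569e+02  1.60530300e-02] [[ 1.3 -1.1]
 [ 2.3  0.1]
 [ 0.4 -0.4]
 [-2.1 -2.5]
 [ 0.4  0. ]
 [ 5.6 -0.4]
 [ 1.4  1.7]
 [-0.3 -2.1]]
```

Request:
move_arm --motion '[{"offset": [0,-0.0025,0.02],"angular": [0,0,0],"jaw": 0.0},{"offset": [0,-0.0025,0.027],"angular": [0,0,0],"jaw": 0.0},{"offset": [0,-0.0025,0.031],"angular": [0,0,0],"jaw": 0.0},{"offset": [0,-0.0025,0.034],"angular": [0,0,0],"jaw": 0.0},{"offset": [0,-0.0025,0.034],"angular": [0,0,0],"jaw": 0.0}]'

```text
time_s: 20.62
eef_pos: [667.6, -197.4, 114.4]
ee_rot: [0.0, -0.001, 1.0, -0.0]
force: [-0.2, 0.7, -0.4]
grip_width: 0.005
```

Run:
```python
from h import *
plan((667,-198,126,0))
a=cap('side','s2');b=load('s1'); d=cv2.absdiff(a['img'],b['img']).sum(2)>60; v,u=np.nonzero(d); print(d.sum(),u.min(),u.max(),v.min(),v.max(), np.median(u),np.median(v))
```

```text
t 20.62 p [ 667.6 -197.4  114.4] g 0.005 F [-0.2  0.7 -0.4]
off [0.0006, -0.0006, -0.0116] ang [-0.0, 0.0, 0.1] rows 0.2
27565 0 511 0 479 338.0 113.0
```

Request:
move_arm --motion '[{"offset": [0,0,0.002],"angular": [0,0,0],"jaw": 0.0},{"offset": [0,0,0.003],"angular": [0,0,0],"jaw": 0.0},{"offset": [0,0,0.003],"angular": [0,0,0],"jaw": 0.0}]'

```text
time_s: 21.05
eef_pos: [667.7, -197.4, 112.0]
ee_rot: [0.001, -0.001, 1.0, -0.0]
force: [-1.3, 1.0, 6.4]
grip_width: -0.004
```

Run:
```python
from h import *
plan((667,-198,126,0))
a=cap('side','s3'); i=cv2.cvtColor(np.ascontiguousarray(a['img'][200:440,240:560]),cv2.COLOR_RGB2BGR); cv2.imwrite('pics/s3c.png',cv2.resize(i,None,fx=2.5,fy=2.5,interpolation=cv2.INTER_CUBIC))
```

```text
t 21.05 p [ 667.7 -197.4  112. ] g -0.004 F [-1.3  1.   6.4]
off [0.0007, -0.0006, -0.014] ang [-0.0, 0.1, 0.1] rows 0.2
```

View pics/s3c.png

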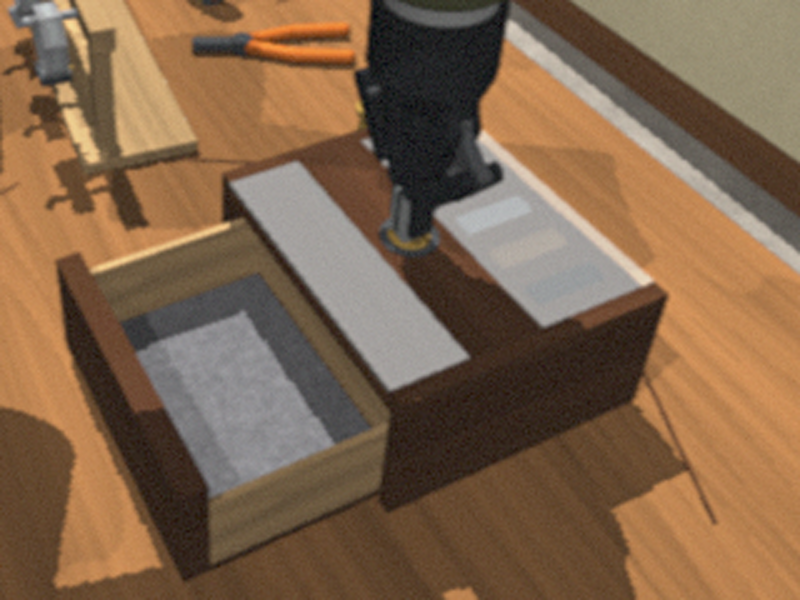

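Latch pressed, and the drawer is fully out and empty, with the sweep clear. Next are the watches.

Run:
```python
from fit import *
c=load('side0')
S=np.array([569.4,208.5]);th=-.0978; M=np.array([[np.cos(th),-np.sin(th)],[np.sin(th),np.cos(th)]])
for u,v in[(330,68),(353,145),(395,232)]:
    P=px(c,160+u/4,145+v/4,133)[:2]; print('watch side',P.round(0),'local',(M.T@(P-S)).round(0))
d=load('scene0')
for u,v in[(233,98),(462,135),(690,183)]:
    P=px(d,325+u/4,180+v/4,133)[:2]; print('watch scene',P.round(0),'local',(M.T@(P-S)).round(0))
s,p,r=st(); print(s['joints'].round(2))
plan((667,-197,180,0),(430,0,250,-5.6),(440,190,250,-5.6))
```

```text
watch side [545. 310.] local [-34.  98.]
watch side [531. 211.] local [-38.  -1.]
watch side [525. 114.] local [-34. -99.]
watch scene [522. 111.] local [ -38. -102.]
watch scene [529. 213.] local [-41.   0.]
watch scene [545. 308.] local [-34.  97.]
[-0.46  0.8   1.05  0.    1.28 -2.03]
t 21.10 p [ 667.7 -197.4  112. ] g 0.002 F [-1.4  0.7  5.4]
off [0.0007, 0.0004, -0.068] ang [-0.0, 0.1, 0.1] rows 1.1
off [0.237, 0.197, -0.07] ang [0.0, 0.0, 5.6] rows 5.1
off [0.0086, 0.1901, 0.0] ang [0.0, 0.0, 0.0] rows 3.0
```

Request:
move_arm --motion '[{"offset": [0,0,-0.06],"angular": [0,0,0],"jaw": 0.0},{"offset": [0.03,0.05,-0.103],"angular": [0,0,5.6],"jaw": 0.076},{"offset": [0.1439,0.31,-0.103],"angular": [0,0,5.6],"jaw": 0.076},{"offset": [0.1439,0.31,-0.103],"angular": [0,0,5.6],"jaw": 0.076},{"offset": [0.1439,0.31,-0.103],"angular": [0,0,5.6],"jaw": 0.076}]'

```text
time_s: 21.72
eef_pos: [564.2, 18.6, 211.9]
ee_rot: [0.0, 0.048, 0.999, 0.0]
force: [0.5, -0.6, -0.6]
grip_width: 0.848
```

Run:
```python
from h import *
plan((523.8,112.5,215,-5.6))
```

```text
t 21.73 p [564.2  18.6 211.9] g 0.848 F [ 0.5 -0.6 -0.6]
off [0.0491, 0.0896, -0.003] ang [0.0, 0.0, 0.1] rows 1.6
```

Request:
move_arm --motion '[{"offset": [0.0491,0.0896,-0.003],"angular": [0,0,0],"jaw": 0.076},{"offset": [0.0491,0.0896,-0.003],"angular": [0,0,0],"jaw": 0.076},{"offset": [0.0491,0.0896,-0.003],"angular": [0,0,0],"jaw": 0.076}]'

```text
time_s: 22.1
eef_pos: [524.1, 112.9, 215.2]
ee_rot: [0.0, 0.046, 0.999, 0.0]
force: [0.6, -1.3, 0.3]
grip_width: 0.891
```

Run:
```python
from h import *
c=cap('wrist','w6')
plan((523.8,112.5,96,-5.6))
print(proj(c,[[523.8,112.5,133.5],[523.8,83.5,104],[523.8,141.5,104]]).round(0))
```

```text
t 22.15 p [524.7 111.4 215.1] g 0.890 F [ 0.4 -0.7 -0. ]
off [0.0011, 0.001, 0.1191] ang [-0.0, 0.0, 0.3] rows 1.9
[[315. 258.]
 [275. 249.]
 [356. 242.]]
```

View pics/w6.png

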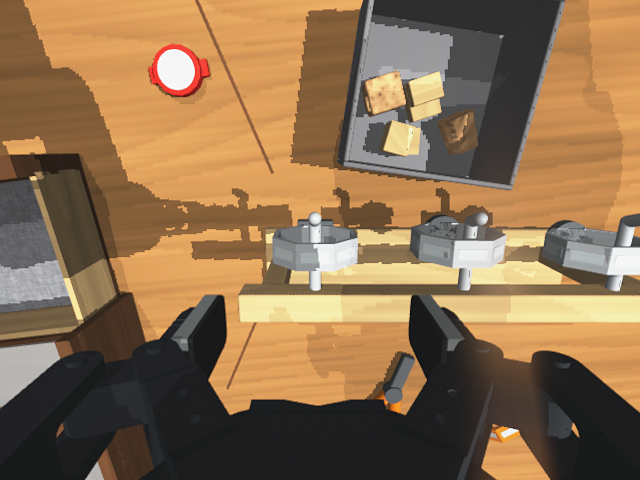

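Watch hangs centred at (315,255), matching the estimate. All four offcuts are in the bin.

Request:
move_arm --motion '[{"offset": [0.001,0.001,0.05],"angular": [0,0,0],"jaw": 0.076},{"offset": [0.001,0.001,0.09],"angular": [0,0,0],"jaw": 0.076},{"offset": [0.001,0.001,0.118],"angular": [0,0,0],"jaw": 0.076},{"offset": [0.001,0.001,0.118],"angular": [0,0,0],"jaw": 0.076},{"offset": [0.001,0.001,0.118],"angular": [0,0,0],"jaw": 0.05}]' --squeeze 60

```text
time_s: 22.78
eef_pos: [524.9, 111.3, 98.2]
ee_rot: [0.001, 0.048, 0.999, -0.0]
force: [0.6, -0.6, 0.2]
grip_width: 0.701
```

Request:
move_arm --motion '[{"offset": [0,0,0],"angular": [0,0,0],"jaw": 0.05},{"offset": [0,0,0],"angular": [0,0,0],"jaw": 0.05},{"offset": [0,0,0],"angular": [0,0,0],"jaw": 0.05}]'

```text
time_s: 23.15
eef_pos: [525.0, 111.6, 98.5]
ee_rot: [0.002, 0.048, 0.999, -0.0]
force: [1.2, -1.9, 7.4]
grip_width: 0.668
```

Request:
move_arm --motion '[{"offset": [0,0,-0.012],"angular": [0,0,0],"jaw": 0.05},{"offset": [0,0,-0.023],"angular": [0,0,0],"jaw": 0.05},{"offset": [0,0,-0.023],"angular": [0,0,0],"jaw": 0.05},{"offset": [0.02,0,-0.023],"angular": [0,0,0],"jaw": 0.05},{"offset": [0.04,0,-0.023],"angular": [0,0,0],"jaw": 0.05}]'

```text
time_s: 23.78
eef_pos: [483.3, 115.8, 119.7]
ee_rot: [-0.0, 0.048, 0.999, -0.0]
force: [-0.2, 0.5, -1.1]
grip_width: 0.667
```

Request:
move_arm --motion '[{"offset": [0.03,0,0],"angular": [0,0,0],"jaw": 0.05},{"offset": [0.05,0,-0.03],"angular": [0,0,0],"jaw": 0.05},{"offset": [0.05,0,-0.07],"angular": [0,0,0],"jaw": 0.05}]'

```text
time_s: 24.15
eef_pos: [432.6, 120.7, 190.2]
ee_rot: [-0.002, 0.047, 0.999, -0.0]
force: [1.4, 0.6, -0.3]
grip_width: 0.664
```

Run:
```python
from h import *
cap('wrist','w7')
plan((500,-140,190,-60),(526,-140,190,-89),(526,-140,40,-89))
```

```text
t 24.20 p [435.5 120.7 195.7] g 0.666 F [3.  0.8 4.8]
off [-0.0888, -0.2535, 0.0061] ang [0.2, 0.3, 54.6] rows 5.1
off [-0.013, 0.0225, 0.0] ang [0.0, 0.0, 29.0] rows 2.7
off [0.0, 0.0, 0.15] ang [0.0, 0.0, 0.0] rows 2.4
```

View pics/w7.png

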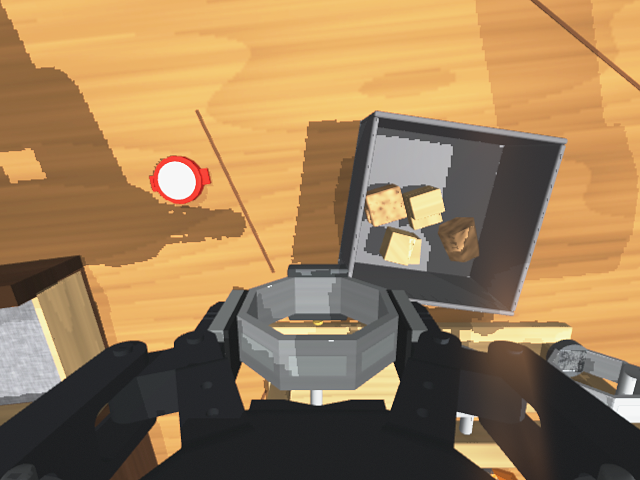

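Request:
move_arm --motion '[{"offset": [-0.0888,-0.2535,0.006],"angular": [0,0,54.6],"jaw": 0.05},{"offset": [-0.0888,-0.2535,0.006],"angular": [0,0,54.6],"jaw": 0.05},{"offset": [-0.0888,-0.2535,0.006],"angular": [0,0,54.6],"jaw": 0.05},{"offset": [-0.0888,-0.2535,0.006],"angular": [0,0,54.6],"jaw": 0.05},{"offset": [-0.0888,-0.2535,0.006],"angular": [0,0,54.6],"jaw": 0.05}]'

```text
time_s: 24.82
eef_pos: [498.8, -143.5, 183.4]
ee_rot: [-0.0, 0.498, 0.867, -0.0]
force: [-0.3, 0.1, -1.1]
grip_width: 0.668
```

Request:
move_arm --motion '[{"offset": [-0.01,0.02,0],"angular": [0,0,30],"jaw": 0.05},{"offset": [-0.01,0.02,0],"angular": [0,0,30],"jaw": 0.05},{"offset": [-0.01,0.02,0],"angular": [0,0,30],"jaw": 0.05},{"offset": [-0.01,0.02,0],"angular": [0,0,30],"jaw": 0.05},{"offset": [-0.01,0.02,0],"angular": [0,0,30],"jaw": 0.05}]'

```text
time_s: 25.45
eef_pos: [520.9, -138.6, 183.9]
ee_rot: [-0.0, 0.701, 0.713, -0.0]
force: [0.4, -0.6, -0.8]
grip_width: 0.665
```

Run:
```python
from h import *
plan((525,-143,130,-89),(525,-143,37,-89))
```

```text
t 25.45 p [ 520.9 -138.6  183.9] g 0.665 F [ 0.4 -0.6 -0.8]
off [-0.0045, 0.004, 0.0539] ang [-0.0, -0.0, -0.0] rows 0.9
off [0.0, 0.0, 0.093] ang [0.0, 0.0, 0.0] rows 1.5
```

Request:
move_arm --motion '[{"offset": [-0.0045,0.004,0.05],"angular": [0,0,0],"jaw": 0.05},{"offset": [-0.0045,0.004,0.09],"angular": [0,0,0],"jaw": 0.05},{"offset": [-0.0045,0.004,0.125],"angular": [0,0,0],"jaw": 0.05},{"offset": [-0.0045,0.004,0.14],"angular": [0,0,0],"jaw": 0.05},{"offset": [-0.0045,0.004,0.145],"angular": [0,0,0],"jaw": 0.05}]'

```text
time_s: 26.08
eef_pos: [524.2, -143.0, 39.0]
ee_rot: [-0.001, 0.702, 0.713, -0.001]
force: [-14.2, -0.7, 7.2]
grip_width: 0.666
```

Request:
move_arm --motion '[{"offset": [0,0,0.002],"angular": [0,0,0],"jaw": 0.05},{"offset": [0,0,0.002],"angular": [0,0,0],"jaw": 0.05}]'

```text
time_s: 26.32
eef_pos: [523.9, -143.1, 37.6]
ee_rot: [-0.001, 0.702, 0.713, -0.001]
force: [-9.0, -1.1, -1.6]
grip_width: 0.668
```

Request:
move_arm --motion '[{"offset": [0,-0.003,0],"angular": [0,0,0],"jaw": 0.05},{"offset": [0,-0.006,0],"angular": [0,0,0],"jaw": 0.05},{"offset": [0,-0.006,0],"angular": [0,0,0],"jaw": 0.05}]'

```text
time_s: 26.7
eef_pos: [519.5, -143.4, 37.8]
ee_rot: [0.001, 0.702, 0.712, 0.0]
force: [1.6, -0.1, 0.2]
grip_width: 0.665
```

Run:
```python
from h import *
plan((520,-143,37,-89))
a=cap('side','s4'); i=cv2.cvtColor(np.ascontiguousarray(a['img'][200:440,240:560]),cv2.COLOR_RGB2BGR); cv2.imwrite('pics/s4c.png',cv2.resize(i,None,fx=2.5,fy=2.5,interpolation=cv2.INTER_CUBIC))
```

```text
t 26.70 p [ 519.5 -143.4   37.8] g 0.665 F [ 1.6 -0.1  0.2]
off [0.0004, 0.0005, 0.0008] ang [0.1, 0.0, -0.2] rows 0.0
```

View pics/s4c.png

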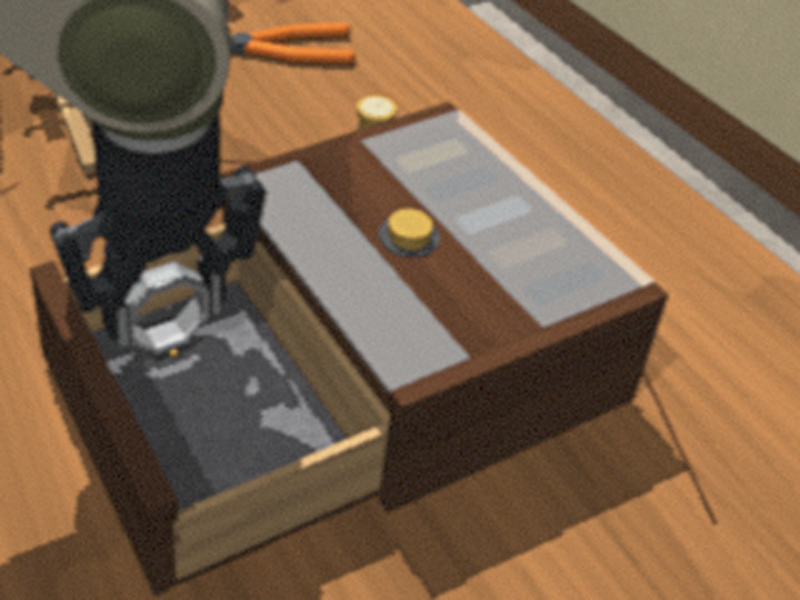

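Request:
move_arm --motion '[{"offset": [0,-0.004,0],"angular": [0,0,0],"jaw": 0.05},{"offset": [0,-0.004,0.001],"angular": [0,0,0],"jaw": 0.062},{"offset": [0,-0.004,0.001],"angular": [0,0,0],"jaw": 0.064},{"offset": [0,-0.004,0.001],"angular": [0,0,0],"jaw": 0.064}]'

```text
time_s: 27.25
eef_pos: [519.7, -144.6, 39.0]
ee_rot: [0.006, 0.702, 0.712, 0.003]
force: [18.7, 0.5, 8.1]
grip_width: 0.746
```

Request:
move_arm --motion '[{"offset": [0,0,-0.02],"angular": [0,0,0],"jaw": 0.064},{"offset": [0,0,-0.06],"angular": [0,0,0],"jaw": 0.064},{"offset": [0,0,-0.12],"angular": [0,0,0],"jaw": 0.064},{"offset": [0,0,-0.18],"angular": [0,0,0],"jaw": 0.064}]'

```text
time_s: 27.75
eef_pos: [514.7, -143.1, 218.0]
ee_rot: [-0.0, 0.702, 0.712, -0.0]
force: [0.6, -0.4, -0.5]
grip_width: 0.751
```

Run:
```python
from h import *
plan((500,-20,215,-50),(490,212,215,-5.6),(533.6,212,215,-5.6),(533.6,212,96.5,-5.6))
```

```text
t 27.75 p [ 514.7 -143.1  218. ] g 0.751 F [ 0.6 -0.4 -0.5]
off [0.1233, -0.0129, 0.0031] ang [-0.0, -0.0, -39.2] rows 3.7
off [0.1842, 0.1415, 0.0] ang [0.0, 0.0, -44.4] rows 4.1
off [-0.0434, 0.0043, 0.0] ang [0.0, 0.0, 0.0] rows 0.7
off [0.0, 0.0, 0.1185] ang [0.0, 0.0, 0.0] rows 1.9
```

Request:
move_arm --motion '[{"offset": [0.1233,-0.0129,0],"angular": [0,0,-39.2],"jaw": 0.076},{"offset": [0.1233,-0.0129,0],"angular": [0,0,-39.2],"jaw": 0.076},{"offset": [0.1233,-0.0129,0],"angular": [0,0,-39.2],"jaw": 0.076},{"offset": [0.1233,-0.0129,0],"angular": [0,0,-39.2],"jaw": 0.076}]'

```text
time_s: 28.25
eef_pos: [500.2, -19.4, 216.3]
ee_rot: [0.0, 0.419, 0.908, -0.0]
force: [-0.2, -0.4, 0.2]
grip_width: 0.888
```

Request:
move_arm --motion '[{"offset": [0.1842,0.1415,0.0],"angular": [0,0,-44.4],"jaw": 0.076},{"offset": [0.1842,0.1415,0.0],"angular": [0,0,-44.4],"jaw": 0.076},{"offset": [0.1842,0.1415,0.0],"angular": [0,0,-44.4],"jaw": 0.076},{"offset": [0.1842,0.1415,0.0],"angular": [0,0,-44.4],"jaw": 0.076},{"offset": [0.1842,0.1415,0.0],"angular": [0,0,-44.4],"jaw": 0.076}]'

```text
time_s: 28.88
eef_pos: [489.5, 214.3, 216.0]
ee_rot: [-0.0, 0.045, 0.999, 0.0]
force: [0.3, -0.3, -0.1]
grip_width: 0.894
```

Run:
```python
from h import *
a=cap('side','s5'); i=cv2.cvtColor(np.ascontiguousarray(a['img'][110:410,160:560]),cv2.COLOR_RGB2BGR); cv2.imwrite('pics/s5c.png',cv2.resize(i,None,fx=2,fy=2,interpolation=cv2.INTER_CUBIC))
plan((533.6,212,215,-5.6),(533.6,212,96.5,-5.6))
```

```text
t 28.93 p [489.9 212.7 216. ] g 0.885 F [ 0.4 -0.4  0.3]
off [-0.0436, 0.0034, 0.001] ang [-0.0, -0.0, 0.2] rows 0.7
off [0.0, 0.0, 0.1185] ang [0.0, 0.0, 0.0] rows 1.9
```

View pics/s5c.png

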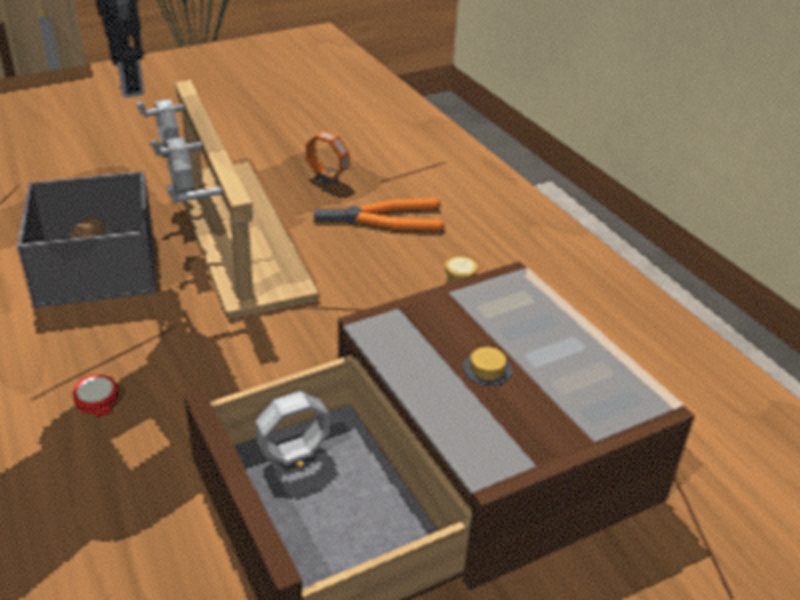

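Run:
```python
from h import *
c=load('w6')
print(proj(c,[[523.8,112.5,131],[533.6,212,131],[533.6,183,104],[533.6,241,104]]).round(0))
```

```text
[[315. 257.]
 [470. 257.]
 [414. 250.]
 [495. 243.]]
```

Request:
move_arm --motion '[{"offset": [-0.0436,0.0025,0.0],"angular": [0,0,0],"jaw": 0.076},{"offset": [-0.0436,0.0025,0.05],"angular": [0,0,0],"jaw": 0.076},{"offset": [-0.0436,0.0025,0.09],"angular": [0,0,0],"jaw": 0.076},{"offset": [-0.0436,0.0025,0.119],"angular": [0,0,0],"jaw": 0.076},{"offset": [-0.0436,0.0025,0.119],"angular": [0,0,0],"jaw": 0.076}]'

```text
time_s: 29.55
eef_pos: [533.1, 208.8, 95.5]
ee_rot: [-0.002, 0.05, 0.999, -0.001]
force: [0.0, 0.7, -0.1]
grip_width: 0.89
```

Request:
move_arm --motion '[{"offset": [0,0,0],"angular": [0,0,0],"jaw": 0.05},{"offset": [0,0,0],"angular": [0,0,0],"jaw": 0.05},{"offset": [0,0,0],"angular": [0,0,0],"jaw": 0.05},{"offset": [0,0,0],"angular": [0,0,0],"jaw": 0.05}]'

```text
time_s: 30.05
eef_pos: [535.0, 209.9, 98.9]
ee_rot: [0.002, 0.049, 0.999, 0.0]
force: [-1.1, -2.2, 6.7]
grip_width: 0.667
```

Request:
move_arm --motion '[{"offset": [0,0,-0.012],"angular": [0,0,0],"jaw": 0.05},{"offset": [0,0,-0.023],"angular": [0,0,0],"jaw": 0.05},{"offset": [0,0,-0.023],"angular": [0,0,0],"jaw": 0.05},{"offset": [0.02,0,-0.023],"angular": [0,0,0],"jaw": 0.05},{"offset": [0.04,0,-0.023],"angular": [0,0,0],"jaw": 0.05}]'

```text
time_s: 30.68
eef_pos: [493.3, 214.0, 119.7]
ee_rot: [-0.0, 0.049, 0.999, -0.0]
force: [0.3, 0.5, -0.8]
grip_width: 0.665
```

Request:
move_arm --motion '[{"offset": [0.03,0,0],"angular": [0,0,0],"jaw": 0.05},{"offset": [0.05,0,-0.02],"angular": [0,0,0],"jaw": 0.05},{"offset": [0.05,0,-0.06],"angular": [0,0,0],"jaw": 0.05},{"offset": [0.05,0,-0.07],"angular": [0,0,0],"jaw": 0.05}]'

```text
time_s: 31.18
eef_pos: [444.9, 219.2, 192.0]
ee_rot: [0.002, 0.048, 0.999, 0.001]
force: [0.6, 0.6, -1.4]
grip_width: 0.667
```

Run:
```python
from h import *
plan((460,-236,185,1),(484,-236,130,1),(484,-236,37,1))
```

```text
t 31.18 p [444.9 219.2 192. ] g 0.667 F [ 0.6  0.6 -1.4]
off [-0.0591, -0.4516, 0.0067] ang [0.1, 0.2, -6.6] rows 7.3
off [-0.024, -0.0004, 0.055] ang [0.0, 0.0, 0.0] rows 1.0
off [0.0, 0.0, 0.093] ang [0.0, 0.0, 0.0] rows 1.5
```

Request:
move_arm --motion '[{"offset": [-0.0591,-0.4516,0.007],"angular": [0,0,-6.6],"jaw": 0.05},{"offset": [-0.0591,-0.4516,0.007],"angular": [0,0,-6.6],"jaw": 0.05},{"offset": [-0.0591,-0.4516,0.007],"angular": [0,0,-6.6],"jaw": 0.05},{"offset": [-0.0591,-0.4516,0.007],"angular": [0,0,-6.6],"jaw": 0.05},{"offset": [-0.0591,-0.4516,0.007],"angular": [0,0,-6.6],"jaw": 0.05}]'

```text
time_s: 31.8
eef_pos: [454.0, -95.4, 184.4]
ee_rot: [-0.0, -0.009, 1.0, 0.0]
force: [0.9, 0.2, -1.0]
grip_width: 0.667
```

Run:
```python
from h import *
plan((484,-236,185,1),(484,-236,37,1))
```

```text
t 31.80 p [454.  -95.4 184.4] g 0.667 F [ 0.9  0.2 -1. ]
off [-0.0275, -0.1411, -0.0007] ang [0.0, -0.1, 0.0] rows 2.3
off [0.0, 0.0, 0.148] ang [0.0, 0.0, 0.0] rows 2.4
```

Request:
move_arm --motion '[{"offset": [-0.0275,-0.139,0.0],"angular": [0,0,0],"jaw": 0.05},{"offset": [-0.0275,-0.139,0.0],"angular": [0,0,0],"jaw": 0.05},{"offset": [-0.0275,-0.139,0.0],"angular": [0,0,0],"jaw": 0.05},{"offset": [-0.0275,-0.139,0.0],"angular": [0,0,0],"jaw": 0.05},{"offset": [-0.0275,-0.139,0.05],"angular": [0,0,0],"jaw": 0.05}]'

```text
time_s: 32.42
eef_pos: [485.9, -231.4, 137.1]
ee_rot: [0.003, -0.01, 1.0, -0.002]
force: [-0.1, -0.5, -1.4]
grip_width: 0.663
```

Request:
move_arm --motion '[{"offset": [0,0,0.04],"angular": [0,0,0],"jaw": 0.05},{"offset": [0,0,0.08],"angular": [0,0,0],"jaw": 0.05},{"offset": [0,0,0.092],"angular": [0,0,0],"jaw": 0.05},{"offset": [0,0,0.097],"angular": [0,0,0],"jaw": 0.05},{"offset": [0,0,0.097],"angular": [0,0,0],"jaw": 0.05}]'

```text
time_s: 33.05
eef_pos: [485.1, -231.8, 39.3]
ee_rot: [0.001, -0.009, 1.0, -0.0]
force: [-0.5, -0.1, -0.3]
grip_width: 0.669
```

Run:
```python
from h import *
plan((484,-236,37,1))
```

```text
t 33.05 p [ 485.1 -231.8   39.3] g 0.669 F [-0.5 -0.1 -0.3]
off [0.0012, -0.0041, 0.0023] ang [-0.1, 0.1, 0.1] rows 0.1
```

Request:
move_arm --motion '[{"offset": [0,0,0.002],"angular": [0,0,0],"jaw": 0.05},{"offset": [0,0,0.003],"angular": [0,0,0],"jaw": 0.05},{"offset": [0,0,0.003],"angular": [0,0,0],"jaw": 0.062},{"offset": [0,0,0.003],"angular": [0,0,0],"jaw": 0.066},{"offset": [0,0,0.003],"angular": [0,0,0],"jaw": 0.066}]'

```text
time_s: 33.67
eef_pos: [484.5, -231.9, 35.3]
ee_rot: [-0.0, -0.009, 1.0, -0.0]
force: [-0.5, 0.2, 0.3]
grip_width: 0.772
```

Request:
move_arm --motion '[{"offset": [0,0,-0.02],"angular": [0,0,0],"jaw": 0.066},{"offset": [0,0,-0.06],"angular": [0,0,0],"jaw": 0.066},{"offset": [0,0,-0.12],"angular": [0,0,0],"jaw": 0.066},{"offset": [0.03,0,-0.177],"angular": [0,0,0],"jaw": 0.066}]'

```text
time_s: 34.17
eef_pos: [455.7, -232.4, 212.5]
ee_rot: [0.0, -0.01, 1.0, -0.0]
force: [1.4, -0.0, -0.4]
grip_width: 0.775
```

Run:
```python
from h import *
plan((470,150,215,-5.6),(500,311.5,215,-5.6),(543.3,311.5,215,-5.6))
```

```text
t 34.17 p [ 455.7 -232.4  212.5] g 0.775 F [ 1.4 -0.  -0.4]
off [-0.0216, 0.382, -0.0027] ang [-0.0, 0.0, 6.7] rows 6.1
off [-0.0141, 0.1637, 0.0] ang [0.0, 0.0, 0.0] rows 2.6
off [-0.0431, 0.0042, 0.0] ang [0.0, 0.0, 0.0] rows 0.7
```

Request:
move_arm --motion '[{"offset": [-0.0216,0.382,-0.003],"angular": [0,0,6.7],"jaw": 0.076},{"offset": [-0.0216,0.382,-0.003],"angular": [0,0,6.7],"jaw": 0.076},{"offset": [-0.0216,0.382,-0.003],"angular": [0,0,6.7],"jaw": 0.076},{"offset": [-0.0216,0.382,-0.003],"angular": [0,0,6.7],"jaw": 0.076},{"offset": [-0.0216,0.382,-0.003],"angular": [0,0,6.7],"jaw": 0.076}]'

```text
time_s: 34.8
eef_pos: [467.2, 81.8, 213.2]
ee_rot: [0.0, 0.05, 0.999, -0.0]
force: [1.0, -0.6, 0.4]
grip_width: 0.889
```

Run:
```python
from h import *
plan((543.3,311.5,215,-5.6))
```

```text
t 34.80 p [467.2  81.8 213.2] g 0.889 F [ 1.  -0.6  0.4]
off [-0.053, 0.2361, -0.0017] ang [-0.0, 0.0, -0.1] rows 3.9
```

Request:
move_arm --motion '[{"offset": [-0.053,0.235,-0.002],"angular": [0,0,0],"jaw": 0.076},{"offset": [-0.053,0.235,-0.002],"angular": [0,0,0],"jaw": 0.076},{"offset": [-0.053,0.235,-0.002],"angular": [0,0,0],"jaw": 0.076},{"offset": [-0.053,0.235,-0.002],"angular": [0,0,0],"jaw": 0.076},{"offset": [-0.053,0.235,-0.002],"angular": [0,0,0],"jaw": 0.076}]'

```text
time_s: 35.42
eef_pos: [543.2, 311.3, 213.8]
ee_rot: [-0.001, 0.048, 0.999, -0.0]
force: [-0.2, -0.2, -1.0]
grip_width: 0.89
```

Run:
```python
from h import *
c=cap('wrist','w8'); h=cv2.cvtColor(c['img'],cv2.COLOR_RGB2HSV); 
print(proj(c,[[543.3,311.5,133.5],[543.3,282.5,104],[543.3,340.5,104]]).round(0))
m=((h[...,1]<40)&(h[...,2]>110)).astype(np.uint8); n,l,s,ce=cv2.connectedComponentsWithStats(m)
for k in range(1,n):
    if s[k,4]>150: print(s[k],ce[k].round(0))
plan((543.3,311.5,96.5,-5.6))
```

```text
[[316. 259.]
 [276. 250.]
 [357. 243.]]
[ 66   0  10 120 607] [71. 58.]
[244   0  20 184 814] [254.  90.]
[ 129   20   95   74 4419] [175.  51.]
[ 130  108   90   63 2959] [176. 139.]
[110 166 139  23 595] [178. 177.]
[311 212  12  34 348] [316. 229.]
[152 227  18  64 581] [161. 259.]
[  0 231  18  60 486] [  7. 263.]
[ 298  240   61   51 1486] [331. 261.]
[213 358  19  32 328] [222. 373.]
t 35.48 p [543.2 309.5 214.1] g 0.892 F [-0.2 -0.1 -0.1]
off [-0.0001, 0.0021, 0.1176] ang [-0.0, -0.1, 0.0] rows 1.9
```

Request:
move_arm --motion '[{"offset": [0,0.0015,0.05],"angular": [0,0,0],"jaw": 0.076},{"offset": [0,0.0015,0.09],"angular": [0,0,0],"jaw": 0.076},{"offset": [0,0.0015,0.117],"angular": [0,0,0],"jaw": 0.076},{"offset": [0,0.0015,0.117],"angular": [0,0,0],"jaw": 0.076},{"offset": [0,0.0015,0.117],"angular": [0,0,0],"jaw": 0.05}]'

```text
time_s: 36.1
eef_pos: [544.3, 309.6, 99.8]
ee_rot: [0.001, 0.05, 0.999, 0.0]
force: [-0.1, -0.2, 0.5]
grip_width: 0.696
```

Request:
move_arm --motion '[{"offset": [0,0,0],"angular": [0,0,0],"jaw": 0.05},{"offset": [0,0,0],"angular": [0,0,0],"jaw": 0.05},{"offset": [0,0,0],"angular": [0,0,0],"jaw": 0.05}]'

```text
time_s: 36.48
eef_pos: [544.5, 309.8, 100.1]
ee_rot: [0.002, 0.05, 0.999, 0.0]
force: [-0.5, -2.3, 6.8]
grip_width: 0.667
```

Request:
move_arm --motion '[{"offset": [0,0,-0.012],"angular": [0,0,0],"jaw": 0.05},{"offset": [0,0,-0.023],"angular": [0,0,0],"jaw": 0.05},{"offset": [0,0,-0.023],"angular": [0,0,0],"jaw": 0.05},{"offset": [0.02,0,-0.023],"angular": [0,0,0],"jaw": 0.05},{"offset": [0.04,0,-0.023],"angular": [0,0,0],"jaw": 0.05}]'

```text
time_s: 37.1
eef_pos: [503.1, 313.8, 120.6]
ee_rot: [-0.0, 0.05, 0.999, -0.0]
force: [-0.5, 1.0, -1.1]
grip_width: 0.662
```

Request:
move_arm --motion '[{"offset": [0.03,0,0],"angular": [0,0,0],"jaw": 0.05},{"offset": [0.05,0,-0.02],"angular": [0,0,0],"jaw": 0.05},{"offset": [0.05,0,-0.06],"angular": [0,0,0],"jaw": 0.05},{"offset": [0.05,0,-0.07],"angular": [0,0,0],"jaw": 0.05}]'

```text
time_s: 37.6
eef_pos: [454.6, 319.3, 193.1]
ee_rot: [0.002, 0.049, 0.999, 0.001]
force: [0.1, 0.2, -0.9]
grip_width: 0.672
```

Run:
```python
from h import *
plan((455,50,200,0),(540,-236,190,1))
```

```text
t 37.60 p [454.6 319.3 193.1] g 0.672 F [ 0.1  0.2 -0.9]
off [-0.027, -0.2679, -0.0073] ang [0.1, 0.2, -5.7] rows 4.3
off [-0.085, -0.286, 0.01] ang [0.0, 0.0, -1.0] rows 4.8
```

Request:
move_arm --motion '[{"offset": [-0.027,-0.268,-0.007],"angular": [0,0,-5.7],"jaw": 0.05},{"offset": [-0.027,-0.268,-0.007],"angular": [0,0,-5.7],"jaw": 0.05},{"offset": [-0.027,-0.268,-0.007],"angular": [0,0,-5.7],"jaw": 0.05},{"offset": [-0.027,-0.268,-0.007],"angular": [0,0,-5.7],"jaw": 0.05},{"offset": [-0.027,-0.268,-0.007],"angular": [0,0,-5.7],"jaw": 0.05}]'

```text
time_s: 38.22
eef_pos: [454.1, 46.6, 197.2]
ee_rot: [-0.001, 0.002, 1.0, -0.0]
force: [0.4, 0.3, -1.0]
grip_width: 0.666
```

Request:
move_arm --motion '[{"offset": [-0.082,-0.284,0.007],"angular": [0,0,-1],"jaw": 0.05},{"offset": [-0.082,-0.284,0.007],"angular": [0,0,-1],"jaw": 0.05},{"offset": [-0.082,-0.284,0.007],"angular": [0,0,-1],"jaw": 0.05},{"offset": [-0.082,-0.284,0.007],"angular": [0,0,-1],"jaw": 0.05},{"offset": [-0.082,-0.284,0.007],"angular": [0,0,-1],"jaw": 0.05}]'

```text
time_s: 38.85
eef_pos: [536.4, -237.0, 189.4]
ee_rot: [-0.001, -0.008, 1.0, 0.001]
force: [0.8, 0.6, -0.7]
grip_width: 0.663
```

Run:
```python
from h import *
plan((537,-234,130,1),(537,-234,38,1))
c=cap('side','s6'); i=cv2.cvtColor(np.ascontiguousarray(c['img'][200:440,240:560]),cv2.COLOR_RGB2BGR); cv2.imwrite('pics/s6c.png',cv2.resize(i,None,fx=2.5,fy=2.5,interpolation=cv2.INTER_CUBIC))
```

```text
t 38.85 p [ 536.4 -237.   189.4] g 0.663 F [ 0.8  0.6 -0.7]
off [-0.0007, 0.003, 0.0594] ang [0.1, -0.1, -0.1] rows 1.0
off [0.0, 0.0, 0.092] ang [0.0, 0.0, 0.0] rows 1.5
```

View pics/s6c.png

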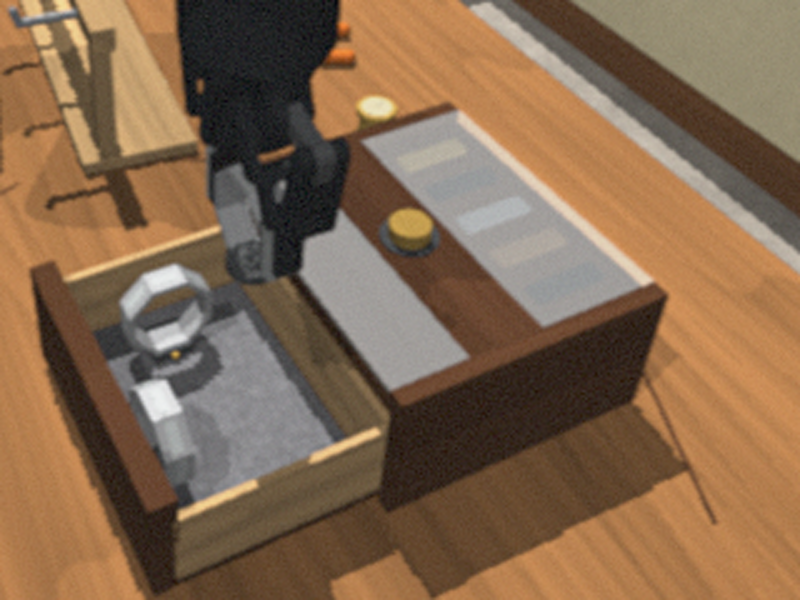

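Request:
move_arm --motion '[{"offset": [0,0.003,0.05],"angular": [0,0,0],"jaw": 0.05},{"offset": [0,0.003,0.1],"angular": [0,0,0],"jaw": 0.05},{"offset": [0,0.003,0.135],"angular": [0,0,0],"jaw": 0.05},{"offset": [0,0.003,0.147],"angular": [0,0,0],"jaw": 0.05},{"offset": [0,0.003,0.15],"angular": [0,0,0],"jaw": 0.05}]'

```text
time_s: 39.52
eef_pos: [536.6, -231.5, 40.8]
ee_rot: [-0.0, -0.009, 1.0, 0.0]
force: [0.4, 0.2, -1.4]
grip_width: 0.665
```

Request:
move_arm --motion '[{"offset": [0,0,0.001],"angular": [0,0,0],"jaw": 0.05},{"offset": [0,0,0.001],"angular": [0,0,0],"jaw": 0.05}]'

```text
time_s: 39.78
eef_pos: [536.9, -231.7, 41.1]
ee_rot: [0.001, -0.009, 1.0, -0.001]
force: [-0.3, -0.3, -0.9]
grip_width: 0.67
```

Request:
move_arm --motion '[{"offset": [0,0,0.002],"angular": [0,0,0],"jaw": 0.05},{"offset": [0,0,0.003],"angular": [0,0,0],"jaw": 0.05},{"offset": [0,0,0.003],"angular": [0,0,0],"jaw": 0.062},{"offset": [0,0,0.003],"angular": [0,0,0],"jaw": 0.066},{"offset": [0,0,0.003],"angular": [0,0,0],"jaw": 0.066}]'

```text
time_s: 40.4
eef_pos: [536.5, -231.5, 37.0]
ee_rot: [-0.0, -0.009, 1.0, 0.0]
force: [0.9, -0.1, -0.2]
grip_width: 0.775
```

Request:
move_arm --motion '[{"offset": [0,0,-0.02],"angular": [0,0,0],"jaw": 0.066},{"offset": [0,0,-0.06],"angular": [0,0,0],"jaw": 0.066},{"offset": [0,0,-0.12],"angular": [0,0,0],"jaw": 0.066},{"offset": [0.06,0.0,-0.14],"angular": [0,0,0],"jaw": 0.03},{"offset": [0.12,0.03,-0.14],"angular": [0,0,0],"jaw": 0.0}]'

```text
time_s: 41.02
eef_pos: [419.8, -206.7, 178.4]
ee_rot: [0.001, -0.008, 1.0, -0.001]
force: [-0.4, -0.5, 0.6]
grip_width: 0.35
```

Run:
```python
from h import *
plan((370,-198,165,0),(370,-198,45,0),(428,-198,45,0))
c=load('s6'); P=[]
for u,v in[(33,268),(157,500)]: P.append(px(c,240+u/2.5,200+v/2.5,80)); print(P[-1].round(0))
```

```text
t 41.02 p [ 419.8 -206.7  178.4] g 0.350 F [-0.4 -0.5  0.6]
off [0.0496, 0.0096, 0.0132] ang [-0.2, 0.2, 1.0] rows 0.8
off [0.0, 0.0, 0.12] ang [0.0, 0.0, 0.0] rows 1.9
off [-0.058, 0.0, 0.0] ang [0.0, 0.0, 0.0] rows 0.9
[ 443. -110.   80.]
[ 454. -300.   80.]
```

Request:
move_arm --motion '[{"offset": [0.05,0.0085,0.013],"angular": [0,0,1],"jaw": 0.0},{"offset": [0.05,0.0085,0.013],"angular": [0,0,1],"jaw": 0.0},{"offset": [0.05,0.0085,0.07],"angular": [0,0,1],"jaw": 0.0},{"offset": [0.05,0.0085,0.122],"angular": [0,0,1],"jaw": 0.0},{"offset": [0.05,0.0085,0.122],"angular": [0,0,1],"jaw": 0.0}]'

```text
time_s: 41.65
eef_pos: [369.9, -197.4, 53.1]
ee_rot: [-0.002, -0.0, 1.0, 0.002]
force: [-0.0, -0.7, 0.7]
grip_width: 0.001
```

Run:
```python
from h import *
plan((425,-198.5,56,0),(570,-198.5,56,0))
c=cap('side','s7'); i=cv2.cvtColor(np.ascontiguousarray(c['img'][200:440,240:560]),cv2.COLOR_RGB2BGR); cv2.imwrite('pics/s7c.png',cv2.resize(i,None,fx=2.5,fy=2.5,interpolation=cv2.INTER_CUBIC))
```

```text
t 41.65 p [ 369.9 -197.4   53.1] g 0.001 F [-0.  -0.7  0.7]
off [-0.0551, -0.0011, -0.0031] ang [0.2, -0.2, 0.0] rows 0.9
off [-0.145, 0.0, 0.0] ang [0.0, 0.0, 0.0] rows 2.3
```

View pics/s7c.png

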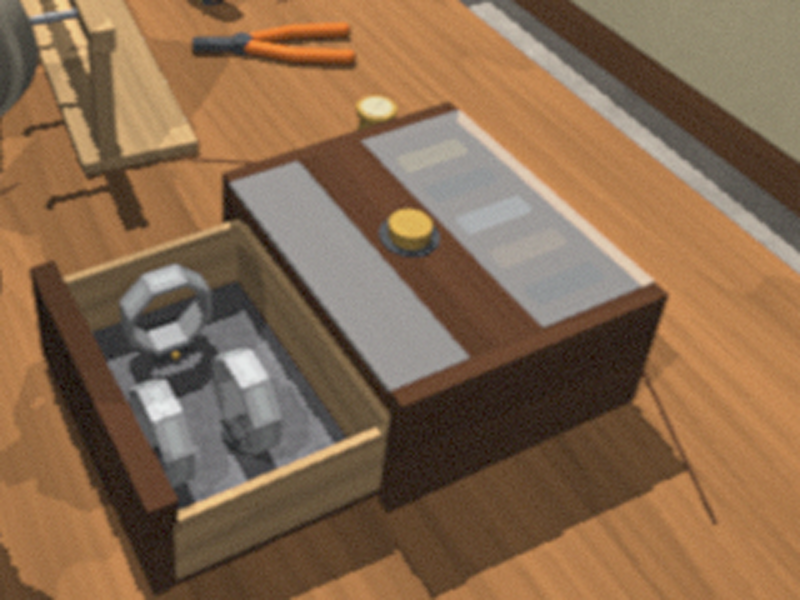

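All three watches stand upright in the drawer. Now a slow push.

Request:
move_arm --motion '[{"offset": [-0.025,-0.001,-0.003],"angular": [0,0,0],"jaw": 0.0},{"offset": [-0.045,-0.001,-0.003],"angular": [0,0,0],"jaw": 0.0},{"offset": [-0.053,-0.001,-0.003],"angular": [0,0,0],"jaw": 0.0},{"offset": [-0.058,-0.001,-0.003],"angular": [0,0,0],"jaw": 0.0},{"offset": [-0.063,-0.001,-0.003],"angular": [0,0,0],"jaw": 0.0}]'

```text
time_s: 42.32
eef_pos: [433.6, -199.3, 58.5]
ee_rot: [0.0, -0.0, 1.0, -0.0]
force: [-1.5, -0.4, 0.3]
grip_width: 0.002
```

Request:
move_arm --motion '[{"offset": [-0.006,0,0],"angular": [0,0,0],"jaw": 0.0},{"offset": [-0.013,0,0],"angular": [0,0,0],"jaw": 0.0},{"offset": [-0.021,0,0],"angular": [0,0,0],"jaw": 0.0},{"offset": [-0.029,0,0],"angular": [0,0,0],"jaw": 0.0},{"offset": [-0.037,0,0],"angular": [0,0,0],"jaw": 0.0}]'

```text
time_s: 42.95
eef_pos: [471.0, -199.0, 57.9]
ee_rot: [-0.0, -0.0, 1.0, 0.0]
force: [-2.6, 1.1, 0.2]
grip_width: 0.001
```

Request:
move_arm --motion '[{"offset": [-0.008,0,0],"angular": [0,0,0],"jaw": 0.0},{"offset": [-0.016,0,0],"angular": [0,0,0],"jaw": 0.0},{"offset": [-0.024,0,0],"angular": [0,0,0],"jaw": 0.0},{"offset": [-0.032,0,0],"angular": [0,0,0],"jaw": 0.0},{"offset": [-0.04,0,0],"angular": [0,0,0],"jaw": 0.0}]'

```text
time_s: 43.58
eef_pos: [511.0, -199.1, 58.0]
ee_rot: [-0.0, -0.0, 1.0, 0.0]
force: [-3.7, 2.3, -0.3]
grip_width: -0.0
```

Run:
```python
from h import *
plan((565,-198.5,56,0),(574,-198.5,56,0))
```

```text
t 43.58 p [ 511.  -199.1   58. ] g -0.000 F [-3.7  2.3 -0.3]
off [-0.054, 0.0006, 0.0019] ang [0.0, -0.0, 0.0] rows 0.9
off [-0.009, 0.0, 0.0] ang [0.0, 0.0, 0.0] rows 0.1
```

Request:
move_arm --motion '[{"offset": [-0.008,0,0],"angular": [0,0,0],"jaw": 0.0},{"offset": [-0.016,0,0],"angular": [0,0,0],"jaw": 0.0},{"offset": [-0.024,0,0],"angular": [0,0,0],"jaw": 0.0},{"offset": [-0.031,0,0],"angular": [0,0,0],"jaw": 0.0},{"offset": [-0.037,0,0],"angular": [0,0,0],"jaw": 0.0}]'

```text
time_s: 44.2
eef_pos: [548.0, -199.0, 58.0]
ee_rot: [-0.0, -0.0, 1.0, 0.0]
force: [-5.5, 2.4, 0.8]
grip_width: -0.0
```

Request:
move_arm --motion '[{"offset": [-0.004,0,0],"angular": [0,0,0],"jaw": 0.0},{"offset": [-0.008,0,0],"angular": [0,0,0],"jaw": 0.0},{"offset": [-0.012,0,0],"angular": [0,0,0],"jaw": 0.0},{"offset": [-0.015,0,0],"angular": [0,0,0],"jaw": 0.0},{"offset": [-0.018,0,0],"angular": [0,0,0],"jaw": 0.0}]'

```text
time_s: 44.82
eef_pos: [565.4, -198.8, 58.0]
ee_rot: [-0.001, -0.0, 1.0, 0.0]
force: [-6.9, 3.5, 2.3]
grip_width: 0.003
```

Request:
move_arm --motion '[{"offset": [-0.002,0,0],"angular": [0,0,0],"jaw": 0.0},{"offset": [-0.004,0,0],"angular": [0,0,0],"jaw": 0.0},{"offset": [-0.005,0,0],"angular": [0,0,0],"jaw": 0.0},{"offset": [-0.006,0,0],"angular": [0,0,0],"jaw": 0.0},{"offset": [-0.007,0,0],"angular": [0,0,0],"jaw": 0.0}]'

```text
time_s: 45.45
eef_pos: [572.8, -199.1, 58.0]
ee_rot: [0.0, -0.0, 1.0, -0.0]
force: [-4.9, 3.6, -0.4]
grip_width: -0.001
```

Request:
move_arm --motion '[{"offset": [-0.001,0,0],"angular": [0,0,0],"jaw": 0.0},{"offset": [-0.002,0,0],"angular": [0,0,0],"jaw": 0.0},{"offset": [-0.003,0,0],"angular": [0,0,0],"jaw": 0.0}]'

```text
time_s: 45.82
eef_pos: [574.7, -199.0, 57.9]
ee_rot: [-0.002, -0.001, 1.0, 0.0]
force: [-14.2, 2.7, 5.3]
grip_width: -0.003
```

Request:
move_arm --motion '[{"offset": [-0.001,0,0],"angular": [0,0,0],"jaw": 0.0},{"offset": [-0.001,0,0],"angular": [0,0,0],"jaw": 0.0}]'

```text
time_s: 46.08
eef_pos: [574.7, -199.1, 57.9]
ee_rot: [-0.003, -0.001, 1.0, 0.001]
force: [-17.4, 2.3, 8.1]
grip_width: -0.002
```

Request:
move_arm --motion '[{"offset": [0.002,0,0],"angular": [0,0,0],"jaw": 0.0},{"offset": [0.004,0,0],"angular": [0,0,0],"jaw": 0.0},{"offset": [0.006,0,0],"angular": [0,0,0],"jaw": 0.0},{"offset": [0.01,0,0],"angular": [0,0,0],"jaw": 0.0},{"offset": [0.01,0,0],"angular": [0,0,0],"jaw": 0.0}]'

```text
time_s: 46.7
eef_pos: [566.6, -199.4, 58.3]
ee_rot: [0.0, -0.0, 1.0, -0.0]
force: [-0.1, 0.2, 0.6]
grip_width: -0.0
```

Request:
move_arm --motion '[{"offset": [0.02,0,0],"angular": [0,0,0],"jaw": 0.0},{"offset": [0.06,0,0],"angular": [0,0,0],"jaw": 0.0},{"offset": [0.12,0,-0.01],"angular": [0,0,0],"jaw": 0.0},{"offset": [0.17,0.0,-0.03],"angular": [0,0,0],"jaw": 0.0},{"offset": [0.17,0.04,-0.07],"angular": [0,0,0],"jaw": 0.0}]'

```text
time_s: 47.32
eef_pos: [394.0, -160.2, 128.1]
ee_rot: [-0.001, 0.003, 1.0, 0.001]
force: [1.1, 0.2, 1.2]
grip_width: -0.001
```

Request:
move_arm --motion '[{"offset": [0.02,0.03,-0.05],"angular": [0,0,0],"jaw": 0.0},{"offset": [0.04,0.06,-0.1],"angular": [0,0,0],"jaw": 0.0},{"offset": [0.04,0.06,-0.1],"angular": [0,0,0],"jaw": 0.0},{"offset": [0.04,0.06,-0.1],"angular": [0,0,0],"jaw": 0.0},{"offset": [0.04,0.06,-0.1],"angular": [0,0,0],"jaw": 0.0}]'

```text
time_s: 47.95
eef_pos: [356.4, -99.6, 227.0]
ee_rot: [-0.001, 0.0, 1.0, 0.001]
force: [0.1, -0.1, 0.2]
grip_width: 0.0
```

Run:
```python
from h import *
c=cap('side','s8'); i=cv2.cvtColor(np.ascontiguousarray(c['img'][110:410,160:560]),cv2.COLOR_RGB2BGR); cv2.imwrite('pics/s8c.png',cv2.resize(i,None,fx=2,fy=2,interpolation=cv2.INTER_CUBIC))
```

```text
(no output)
```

View pics/s8c.png

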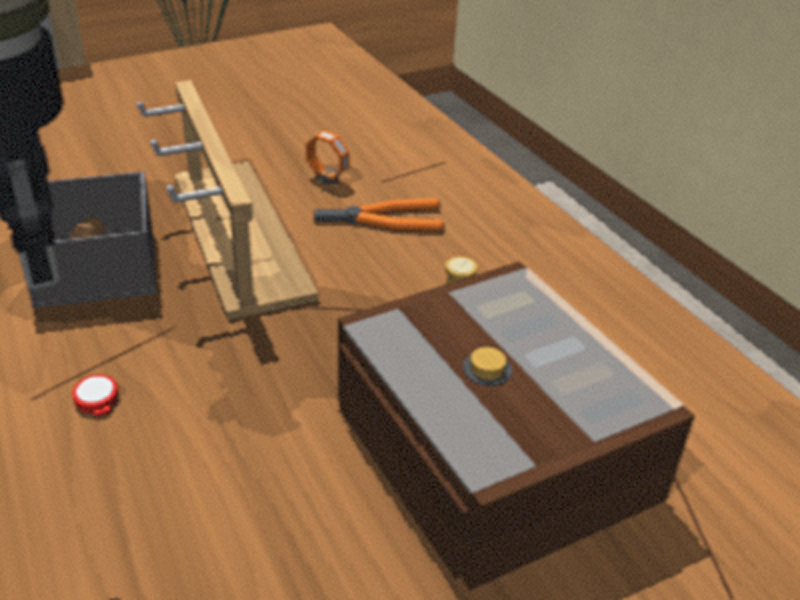

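The drawer is shut, the pegs are empty, the bystanders are in place and the area in front of the case is clear, so I'm handing in.

```bash
python3 -c "
from rig import ctrl; print(ctrl.finish_job())"
```

```text
the job is handed in; nothing more can be done
None
```

The job is done and handed in after about 48 s of robot time; the hand-in reports no verdict.

- **Offcuts:** all four went into the grey bin. A wrist picture before the first watch was lifted showed all four lying in it.
- **Latch and drawer:** I pressed the latch and the drawer sprang fully out.
- **Watches:** all three came off their pegs and stood upright in the drawer in the last picture before I pushed it shut.
- **Closing:** I pushed the drawer home slowly until it stopped at about 17 N. When I backed the fingers off, the force fell to zero and the drawer did not follow, so it had caught.

The final side picture showed the drawer shut, the pegs empty and the space in front of the case clear. The loupe, red watch head, pliers and orange look-alike had not visibly moved.

While placing the first watch, the gripper touched the case and then the drawer's front panel, measured at up to about 19 N. That is below the 40 N limit. I turned the gripper a quarter turn for the other two watches, and they went in without contact.

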